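# Turn the rapid-test trays for reading

### The arm

A 6-joint arm with a two-finger parallel gripper is mounted at the origin on a cart in front of the work surface, level with it; the furniture and walls round the work are solid. World frame = base frame: x ahead of the robot, y to its left, z up, the work surface at z = 0. Lengths are in mm, angles in rad, forces in N, time in s.
With the tool pointing down it reaches from about 350 to 775 mm from the base axis. Payload 7.3 kg.
Tool frame: the origin (TCP) lies on the mounting face of the last link; the fingertips stand 178 mm ahead of it and the grasp point (between the pads) lies 159 mm ahead of it; z points along the fingers, y is the line along which they close (so a half turn about z gives the same grasp; the last joint's range is limited). The gripper opens to 92 mm and grips with 3 to 60 N. Pads are 19 mm wide; open, the fingers measure 130 mm over their backs; the gripper's body (75 mm by 190 mm) begins 47 mm behind the grasp point.
Start: joints at [1.069, 0.342, 1.524, -0, 1.275, -0.146], TCP at [182.857, 492.129, 404.741] pointing down, gripper open.
Joint ranges: [-2.53, 2.53], [-0.77, 2.02], [0.04, 2.7], [-1, 4.14], [0.28, 2.66], [-3.11, 3.11]. Speed limits (rad/s): [2.57, 2.57, 3.14, 3.14, 3.14, 3.14].

### API

Orientations are given as [roll, pitch, yaw] about the fixed x, y, z axes, in that order (R = Rz(yaw) Ry(pitch) Rx(roll)).
In Python, from plant import bot, viewer, workorder gives the robot as it stands (bot), with the cameras (viewer) and the job (workorder).
- The arm moves only by the shell command python3 shift.py, which reads ROWS from standard input. ROWS is a JSON list that holds a single list of rows (three levels of brackets), with 1 to 5 rows, each of 5 numbers: the finger opening in mm, then dx, dy, dz in mm, then a turn about the tool's z in rad; each row is the pose to reach, as a shift and turn from the pose commanded when the command began, along the tool's axes at that moment; what a row does not reach only later rows make up. A row lasts 1/8 s, in which the tool goes at most 62.5 mm and 0.188 rad, less where a joint would pass 70% of its speed; a pose out of reach is approached as far as the arm can. The fingers move at their own pace and stop on an object; the grip force is fixed at half the most. Time passes only in rows, so rows that do not move let the fingers close. It prints the time, the measured TCP pose, the force, the opening and the grip force at its end. Input that does not fit is refused with a message, and nothing moves.
- bot.get_obs(): the state, without advancing time (a new reading comes with each control period).
- viewer.capture(name): name is "side" or "top" or "wrist"; returns a dict with "color" (384x512x3 uint8, red, green, blue), "K" (3x3 intrinsics, pixels), "R" (3x3) and "t" (3): a world point X has camera coordinates R X + t. Camera axes: x right, y down, z forward; pixel columns grow to the right and rows downward; lengths in mm; the calibration is good to about 2 mm. A picture is of the moment at which its call begins. There is no depth.
- workorder.close_job(): hands the job in; it is judged then, once.
The state is a dict: "time": time; "joint_positions": joint angles; "dq": joint speeds; "tau": joint torques, N m; "tool_pos": TCP position; "tcp_rot": TCP orientation; "contact_force": force on the tool from outside, world axes, zero at the start; "moment": the same for the moment, N m; "grip_width": finger opening in mm; "finger_force": force on a finger pad.
Only numpy, scipy, OpenCV 4.12 (cv2) and the standard library are available. Lean on these libraries where they do the work, as an engineer would, in place of code of your own. Each camera call takes 0.05 s, during which the arm holds its last target. There are 200 camera calls.

### The job

Get the rapid tests ready for the reader: slide every test tray out of its sleeve, turn it end for end and slide it back into the same sleeve, upright and fully home against the back stop, so that the half with the tests now sticks out. Also spin the knurled collar on the stand up its threaded rod until its top face is level with the pointer, where the reader head will rest. Leave the other things on the trolley where they are.

Things in the scene. Friction and masses are not known exactly. Their poses are not given: they have to be found in the camera images.
- sleeve_a: Fixed metal sleeve on a base plate 251 x 66 x 4 mm. Sleeve: 86 mm long, 56 wide, 41 high outside; inside 48 wide, 34 high above the plate, 80 deep to a black back stop. Plate runs on 165 mm before the mouth as an open landing. Flared side lips, 10 mm long, lead in (tips 54 mm apart). Origin: trolley top, under mid-mouth; x into the sleeve, z up; the landing spans x = -165 to 0 mm.
- tray_a: Grey tray of sleeve_a: open box 140 x 44 x 28 mm, walls 3 mm, about 150 g. One half holds two white test cassettes (fixed). Origin: centre of underside; x along it to the tests' end. Starts in the sleeve, tests inside, empty half sticking out 60 to 75 mm; slides freely. Fully home: origin 10 mm inside the mouth, 60 mm stick out. May be absent.
- tray_a_tests (a point): Middle of the outer face of the end wall at the tests' end of tray_a (70 mm from its middle, 14 mm above its underside).
- sleeve_b: Fixed metal sleeve on a base plate 251 x 66 x 4 mm. Sleeve: 86 mm long, 56 wide, 41 high outside; inside 48 wide, 34 high above the plate, 80 deep to a black back stop. Plate runs on 165 mm before the mouth as an open landing. Flared side lips, 10 mm long, lead in (tips 54 mm apart). Origin: trolley top, under mid-mouth; x into the sleeve, z up; the landing spans x = -165 to 0 mm.
- tray_b: Grey tray of sleeve_b: open box 140 x 44 x 28 mm, walls 3 mm, about 150 g. One half holds two white test cassettes (fixed). Origin: centre of underside; x along it to the tests' end. Starts in the sleeve, tests inside, empty half sticking out 60 to 75 mm; slides freely. Fully home: origin 10 mm inside the mouth, 60 mm stick out. May be absent.
- tray_b_tests (a point): Middle of the outer face of the end wall at the tests' end of tray_b (70 mm from its middle, 14 mm above its underside).
- sleeve_c: Fixed metal sleeve on a base plate 251 x 66 x 4 mm. Sleeve: 86 mm long, 56 wide, 41 high outside; inside 48 wide, 34 high above the plate, 80 deep to a black back stop. Plate runs on 165 mm before the mouth as an open landing. Flared side lips, 10 mm long, lead in (tips 54 mm apart). Origin: trolley top, under mid-mouth; x into the sleeve, z up; the landing spans x = -165 to 0 mm.
- tray_c: Grey tray of sleeve_c: open box 140 x 44 x 28 mm, walls 3 mm, about 150 g. One half holds two white test cassettes (fixed). Origin: centre of underside; x along it to the tests' end. Starts in the sleeve, tests inside, empty half sticking out 60 to 75 mm; slides freely. Fully home: origin 10 mm inside the mouth, 60 mm stick out. May be absent.
- tray_c_tests (a point): Middle of the outer face of the end wall at the tests' end of tray_c (70 mm from its middle, 14 mm above its underside).
- stand: Fixed reader stand: grey base plate 10 mm thick (x = -38 to 102, y = -38 to 38 mm), upright threaded steel rod 16 mm thick, its top 94 mm above the trolley, and, 86 mm behind it in +x, a flat aluminium gauge post 96 mm high (16 mm wide) that carries the pointer. Origin: trolley top on the rod axis; x to the gauge post, z up.
- collar_top (a point): Centre of the top face of the dark knurled steel collar on the rod (43 mm in diameter, 18 mm high; the collar lies below this point). Axes turn with the collar, z up. It starts 9 to 26 mm below the pointer.
- collar (a joint): Turn of the collar (rad), growing counter-clockwise seen from above. Right-hand thread: counter-clockwise raises it, 24 mm a turn (3.82 mm per rad); it stays where left; about 0.03 N m turns it. It rises while it turns: follow it with the gripper. Range -0.3 to 8.7.
- pointer_tip (a point): Free end of the steel pointer on the gauge post, 55 mm behind the rod's axis, pointing at the rod, 2.5 mm thick; this point is at mid-thickness, its z is the wanted height of the collar's top face. It is clamped; its height differs from start to start.
- spray_bottle: Bystander, not to be disturbed: white spray bottle, 262 mm tall, 110 x 123 mm; loose. Origin: centre of its underside.
- vial_tray: Bystander, not to be disturbed: tray of small vials, 77 x 103 mm, 54 mm high; loose. Origin: centre of its underside.
- box_teal: Bystander, not to be disturbed: medicine carton, 40 x 68 mm, 74 mm high; loose. Origin: centre of its underside.
- cotton_buds: Bystander, not to be disturbed: open tub of cotton buds, 77 mm wide, 80 mm high; loose. Origin: centre of its underside.
- aerosol: Bystander, not to be disturbed: spray can, 55 mm thick, 190 mm tall; loose. Origin: centre of its underside.
- box_green: Bystander, not to be disturbed: medicine carton, 36 x 68 mm, 64 mm high; loose. Origin: centre of its underside.
- syringe_b: Bystander, not to be disturbed: syringe, 26 x 160 mm, 17 mm high, lying; loose. Origin: centre of its underside.
- syringe_a: Bystander, not to be disturbed: syringe, 26 x 160 mm, 17 mm high, lying; loose. Origin: centre of its underside.

How it is judged (in metres and radians):
At the end, for the whole second after the job is handed in: Every tray that is present lies upright in its own sleeve with the tests' end sticking out, within 5 mm of the back stop and at rest; the collar's top face is within 3 mm of the pointer's height (x of tray_a in the frame of sleeve_a above 0.005 m and x of tray_a_tests in the frame of sleeve_a below -0.045 m and y of tray_a in the frame of sleeve_a between -0.008 and 0.008 m and height (world z) of each of tray_a, tray_b, tray_c below 0.012 m and angle between each of tray_a, tray_b, tray_c's own z axis and vertical below 0.15 rad and linear speed of each of tray_a, tray_b, tray_c below 0.01 m/s and x of tray_b in the frame of sleeve_b above 0.005 m and x of tray_b_tests in the frame of sleeve_b below -0.045 m and y of tray_b in the frame of sleeve_b between -0.008 and 0.008 m and x of tray_c in the frame of sleeve_c above 0.005 m and x of tray_c_tests in the frame of sleeve_c below -0.045 m and y of tray_c in the frame of sleeve_c between -0.008 and 0.008 m and z of collar_top in the frame of pointer_tip between -0.003 and 0.003 m); the robot touches nothing.
It fails at once if a bystander is pushed more than 4 cm or knocked over (distance of any of spray_bottle, vial_tray, box_teal, cotton_buds, aerosol, box_green, syringe_b, syringe_a from where it was at the start of the episode above 0.04 m or angle between any of spray_bottle, vial_tray, box_teal, cotton_buds, aerosol, box_green's own z axis and vertical above 0.7 rad).
Of tray_a, tray_b, tray_c only 2 to 3 are there at a start; the rules pass over those that are not, and their reading is None.
At some moment in a run one of tray_a, tray_b, tray_c may be knocked a few centimetres aside while the robot is not near it.
Once in a run the grip may slacken for a moment while it holds something.
It also fails if it takes over 210 s, if anything falls off the work surface, if the arm or the gripper's body presses on something with over 40 N, if the wrist force passes 120 N, or if a joint passes its speed limit or range.

## Working session

There is one attempt and no reset: what is moved stays moved. The work goes in short steps, Python scripts to look and compute and a shell command to move; the robot and the scene stay as the last step left them, time stands still between calls to the robot, and variables do not carry over. Pictures are saved under pics/ and viewed, at most 14 in all, crops included, and the job is handed in when it is done.

```bash
ls; mkdir -p pics; python3 - <<'E'
from plant import bot, viewer, workorder
import cv2
for n in ("top","side"):
    c=viewer.capture(n); cv2.imwrite(f"pics/{n}0.png",cv2.resize(c["color"][...,::-1],(800,600),interpolation=cv2.INTER_CUBIC))
    print(n,c["K"].tolist(),c["R"].round(4).tolist(),c["t"].round(1).tolist())
o=bot.get_obs();print(o)
E
```

```text
pics
plant.py
shift.py
top [[406.84675841173043, 0.0, 252.88436950062368], [0.0, 406.84675841173043, 188.69484283913826], [0.0, 0.0, 1.0]] [[0.0019, -0.9996, -0.0298], [-0.9972, 0.0004, -0.0746], [0.0746, 0.0298, -0.9968]] [13.3, 590.0, 1138.9]
side [[403.57026207168843, 0.0, 259.55946142618143], [0.0, 403.57026207168843, 194.34572612724696], [0.0, 0.0, 1.0]] [[0.92, -0.3916, -0.0156], [-0.2152, -0.4715, -0.8552], [0.3275, 0.7901, -0.5181]] [-546.4, 178.6, 1114.8]
{'time': 0.1, 'joint_positions': array([ 1.06899468e+00,  3.42631222e-01,  1.52489856e+00, -3.05048014e-05,
        1.27540737e+00, -1.45978460e-01]), 'dq': array([ 4.20789276e-04, -8.78125547e-04, -2.91890098e-03,  8.91730008e-04,
        1.51931629e-03,  4.50250836e-05]), 'tau': array([ 2.33052662e-03, -4.32005596e+01, -2.44694692e+01,  7.19702058e-02,
        5.26516966e-02, -7.07224785e-05]), 'tool_pos': array([182.80469674, 492.01889521, 404.13363349]), 'tcp_rot': array([-3.14025821e+00, -1.66710819e-04,  2.78577826e+00]), 'contact_force': array([-0.89696251,  0.60310758, -0.2220061 ]), 'moment': array([ 0.01820687, -0.005248  , -0.02330169]), 'finger_force': 0.0, 'grip_width': 92.17197064944665}
```

View pics/top0.png

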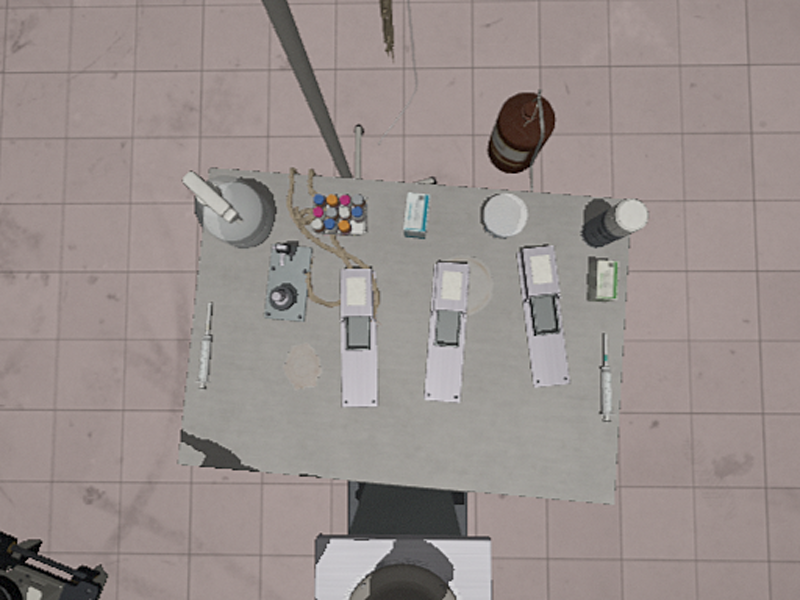

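View pics/side0.png

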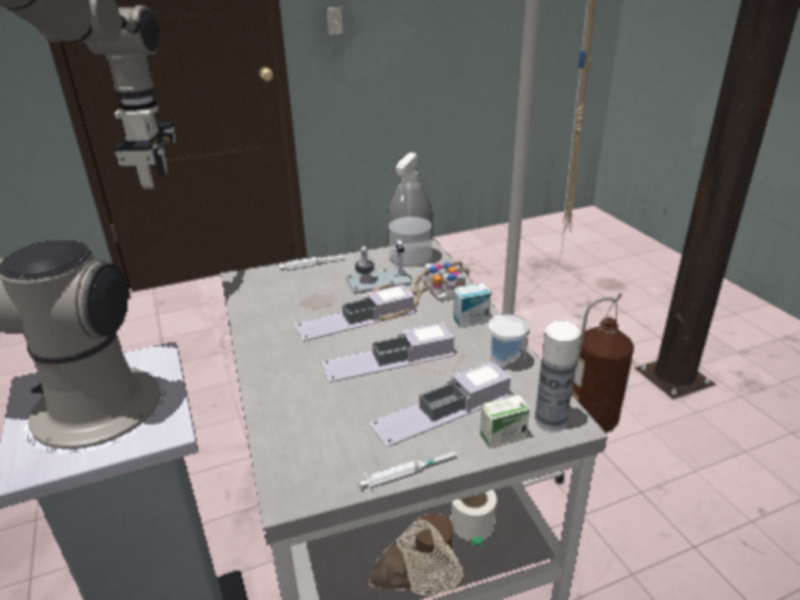

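The top view shows three sleeves (display px mouths ~(358,317), (448,310), (540,297)), each with a dark tray sticking out toward the robot. The stand is at about (283,296) with its gauge post at (285,248), and the robot is at the bottom. The side view shows the collar at (364,266), below the pointer on the post at about (400,247).

```bash
cat > h.py <<'E'
import numpy as np,cv2
from plant import bot, viewer, workorder
def ray(c,uv):
    uv=np.atleast_2d(np.asarray(uv,float)); d=np.c_[uv,np.ones(len(uv))]@np.linalg.inv(c["K"]).T@c["R"]
    return -c["R"].T@c["t"], d
def onz(c,uv,z):
    o,d=ray(c,uv); return o+d*((z-o[2])/d[:,2])[:,None]
def proj(c,X):
    p=np.atleast_2d(X)@c["R"].T+c["t"]; p=p@c["K"].T; return p[:,:2]/p[:,2:]
def tri(c1,p1,c2,p2):
    A=[];b=[]
    for c,p in((c1,p1),(c2,p2)):
        o,d=ray(c,p); d=d[0]/np.linalg.norm(d); M=np.eye(3)-np.outer(d,d); A.append(M); b.append(M@o)
    return np.linalg.lstsq(np.vstack(A),np.hstack(b),rcond=None)[0]
def lilac(c):
    i=c["color"].astype(int); r,g,b=i[...,0],i[...,1],i[...,2]
    return ((b-g>6)&(b-r>2)&(b>120)).astype(np.uint8)
E
python3 - <<'E'
from h import *
c=viewer.capture("top"); im=c["color"]
for p in [(230,245),(230,180),(230,213),(200,240),(287,245),(287,210),(350,230)]: print(p,im[p[1],p[0]])
m=lilac(c)
cv2.imwrite("pics/m.png",m*255)
n,l,s,ce=cv2.connectedComponentsWithStats(m)
for k in range(1,n):
    if s[k,4]>150:
        r=cv2.minAreaRect(np.argwhere(l==k)[:,::-1].astype(np.float32)); print(s[k],r, onz(c,cv2.boxPoints(r),4).round(0)[:,:2].tolist())
E
```

```text
(230, 245) [191 186 192]
(230, 180) [203 201 194]
(230, 213) [137 140 139]
(200, 240) [166 159 152]
(287, 245) [193 189 195]
(287, 210) [138 141 140]
(350, 230) [178 174 179]
```

```bash
sed -i 's/return ((b-g.*/return ((b-g>=3)\&(b>=r-1)\&(b>120)).astype(np.uint8)/' h.py
python3 - <<'E'
from h import *
c=viewer.capture("top"); m=lilac(c)
n,l,s,ce=cv2.connectedComponentsWithStats(m)
for k in range(1,n):
    if s[k,4]>150:
        P=np.argwhere(l==k)[:,::-1].astype(np.float32)
        r=cv2.minAreaRect(P); print(s[k],r)
        # landing: rows at the bottom portion
        y1=s[k,1]+s[k,3]; L=[];R=[]
        for v in range(y1-32,y1-4):
            u=P[P[:,1]==v,0]
            if len(u): L.append((u.min()-.0,v+.5)); R.append((u.max()+1,v+.5))
        if len(L)<10: continue
        for e in(L,R):
            w=onz(c,e,4); f=np.polyfit(w[:,0],w[:,1],1); print("  edge slope",f[0],"y at x=400",f[0]*400+f[1], "x",w[:,0].min(),w[:,0].max())
        print("  front x",onz(c,[(np.mean([L[-1][0],R[-1][0]]),y1)],4))
        # dark tray
E
python3 - <<'E'
from h import *
cv2.imwrite("pics/x.png",viewer.capture("wrist")["color"][...,::-1])
c=viewer.capture("wrist");print(c["K"].round(1).tolist(),c["R"].round(3).tolist(),(-c["R"].T@c["t"]).round(0))
E
```

```text
[335 157  23  34 366] ((345.8292541503906, 173.4634246826172), (31.362558364868164, 20.098541259765625), 83.6598129272461)
  edge slope 0.10459308536639676 y at x=400 -251.3338764818204 x 597.6469198794227 676.121767314007
  edge slope 0.10405298637218427 y at x=400 -308.9878244822427 x 597.6161571815044 675.9758000416247
  front x [[ 584.64077878 -259.59623429    4.        ]]
[ 272  168   28   90 1399] ((285.8382568359375, 212.10293579101562), (23.00895118713379, 88.73785400390625), 4.39870548248291)
  edge slope -0.07526757677309331 y at x=400 -39.516125677602425 x 405.4582458172618 482.39696717725866
  edge slope -0.07025082763886266 y at x=400 -105.40094500361053 x 405.7430396189899 482.54760642148517
  front x [[392.86365858 -73.60151853   4.        ]]
[ 218  172   24   89 1325] ((229.05661010742188, 215.9248046875), (88.40293884277344, 22.696067810058594), 88.31531524658203)
  edge slope 0.008085713084547122 y at x=400 111.21962866618314 x 396.26523496433146 473.40057781346525
  edge slope 0.03318050295845586 y at x=400 45.72197844353112 x 396.5663219549284 473.566181970343
  f
[... 530 characters left out ...]
4 y at x=400 99.10468923774552 x 53.62628721441706 127.6905162541969
  edge slope -1.0751884934602487 y at x=400 -269.44162550649537 x 54.37012768506082 129.0351272123325
  front x [[ 41.76406894 128.02698935   4.        ]]
[ 271  345   44   39 1013] ((292.5, 364.0), (38.0, 43.0), 90.0)
  edge slope 0.32680954444478316 y at x=400 11.82328779145385 x 57.030520881017765 130.05419795065302
  edge slope 0.03857416736530931 y at x=400 -146.68873098489462 x 57.801370187707164 131.06863807014946
  front x [[  45.25906295 -130.7455851     4.        ]]
[[341.1, 0.0, 255.9], [0.0, 341.1, 191.4], [0.0, 0.0, 1.0]] [[0.348, 0.937, -0.001], [0.905, -0.336, 0.263], [0.246, -0.092, -0.965]] [117. 517. 384.]
```

```bash
R='x'; echo '[[[92,-60,-36,2,-0.1],[92,-110,-65,4,-0.2],[92,-160,-95,6,-0.3],[92,-210,-125,8,-0.356],[92,-258,-155,9,-0.356]]]' | python3 shift.py; python3 - <<'E'
from h import *
o=bot.get_obs();print(o["tool_pos"],o["tcp_rot"],o["joint_positions"].round(3))
c=viewer.capture("top")
print(onz(c,[(181,184),(182,158)],[60]).round(0))
E
```

```text
time: 0.92
tool_pos: [371.6, 255.3, 395.8]
tcp_rot: [3.141, 0.0, -3.141]
contact_force: [0.3, 0.4, -0.5]
grip_width: 92.2
finger_force: 0.0
[371.61570865 255.281895   395.80021101] [ 3.14127675e+00  4.41725922e-04 -3.14090528e+00] [ 0.432  0.214  1.729  0.     1.197 -1.14 ]
[[600. 212.  60.]
 [673. 211.  60.]]
```

```bash
echo '[[[92,-40,-45,0,0],[92,-80,-90,0,0],[92,-108,-135,0,0],[92,-108,-135,0,0]]]' | python3 shift.py; python3 - <<'E'
from h import *
c=viewer.capture("wrist"); np.savez("w1.npz",**c)
cv2.imwrite("pics/w1.png",cv2.resize(c["color"][::-1,::-1,::-1],(800,600),interpolation=cv2.INTER_CUBIC))
print(c["R"].round(3).tolist(),(-c["R"].T@c["t"]).round(0))
E
```

```text
time: 1.48
tool_pos: [480.3, 119.5, 395.4]
tcp_rot: [-3.141, 0.0, 3.137]
contact_force: [0.1, 1.3, -0.9]
grip_width: 91.8
finger_force: 0.0
[[0.005, 1.0, -0.0], [0.965, -0.004, 0.263], [0.263, -0.002, -0.965]] [410. 120. 375.]
```

View pics/w1.png

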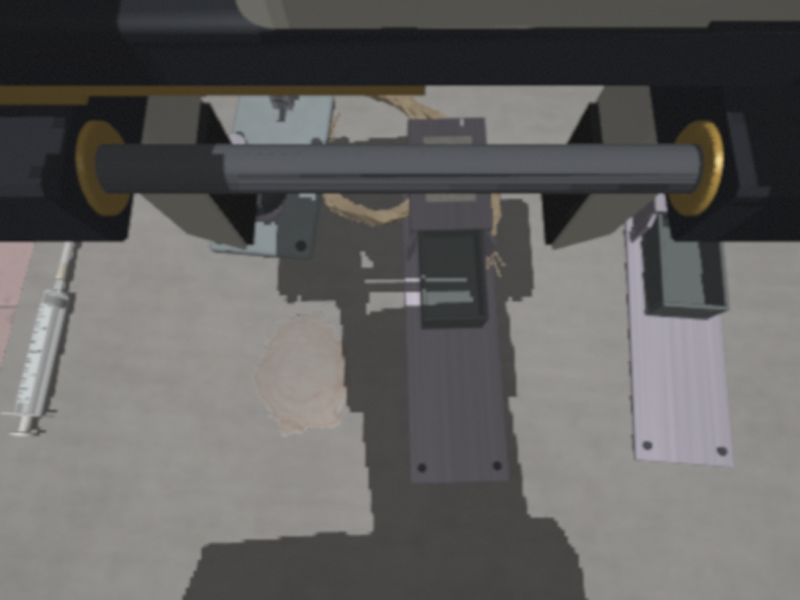

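The wrist view (rotated 180°) shows landing A with front corners at (411,482) and (508,481), and its tray's front bottom edge at row ~327. Landing B's front corners are at (637,460) and (731,465). The gripper hides the upper part of the frame. Next I'll take a second view further right.

```bash
echo '[[[92,0,-60,0,0],[92,10,-120,0,0],[92,20,-180,0,0],[92,25,-230,0,0],[92,25,-230,0,0]]]' | python3 shift.py; python3 - <<'E'
from h import *
c=viewer.capture("wrist"); np.savez("w2.npz",**c)
cv2.imwrite("pics/w2.png",cv2.resize(c["color"][::-1,::-1,::-1],(800,600),interpolation=cv2.INTER_CUBIC))
print(c["R"].round(3).tolist(),(-c["R"].T@c["t"]).round(0))
E
```

```text
time: 2.15
tool_pos: [453.3, -109.2, 395.8]
tcp_rot: [-3.142, 0.0, 3.139]
contact_force: [-0.6, 1.3, 0.8]
grip_width: 91.6
finger_force: 0.0
[[0.003, 1.0, -0.0], [0.965, -0.003, 0.263], [0.263, -0.001, -0.965]] [ 383. -109.  375.]
```

View pics/w2.png

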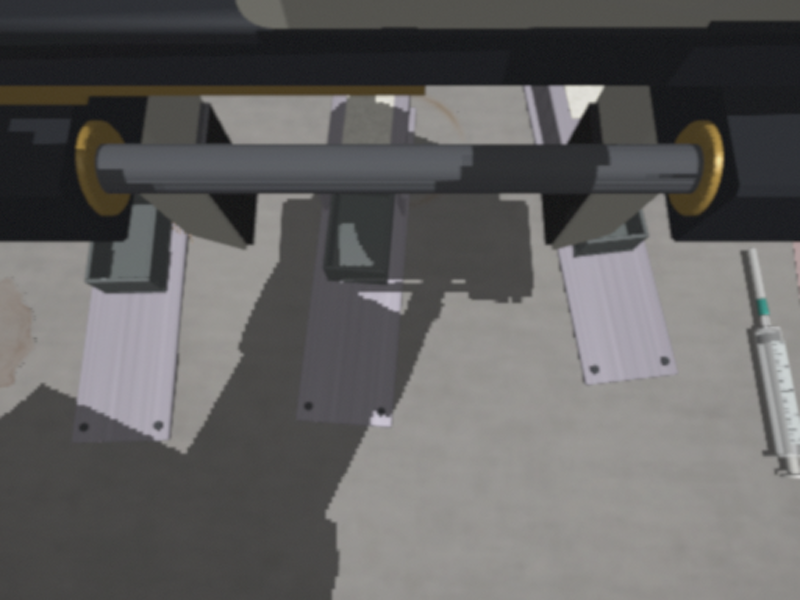

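The second wrist view shows all three landings. Front corners: A (74,441) and (168,439); B (297,418) and (390,426); C (586,383) and (675,373). The tray fronts are at about rows 291, 279 and 248.

```bash
cat >> h.py <<'E'
def D(*p): # display px of the 180-turned 800x600 wrist picture -> image px
    p=np.atleast_2d(np.array(p,float)); return np.c_[511.5-p[:,0]*.64,383.5-p[:,1]*.64]
E
python3 - <<'E'
from h import *
w1=dict(np.load("w1.npz"));w2=dict(np.load("w2.npz"))
for n,a,b in [("Asc1",(422,467),(84,427)),("Asc2",(497,465),(158,426)),("Bsc1",(647,445),(308,406)),("Bsc2",(722,451),(381,411)),("Acor",(411,482),(74,441)),("Bcor",(637,460),(297,418)),("Atrayfrontbot",(422,327),(90,291))]:
    print(n,tri(w1,D(a)[0],w2,D(b)[0]).round(1))
for n,w,P in [("A1",w1,[(411,482),(508,481),(408,250),(492,250)]),("B1",w1,[(637,460),(731,465),(627,235)]),("A2",w2,[(74,441),(168,439),(187,240)]),("B2",w2,[(297,418),(390,426),(328,230),(407,230)]),("C2",w2,[(586,383),(675,373),(560,250),(646,240)])]:
    print(n,onz(w,D(*P),4).round(1)[:,:2].tolist())
for n,w,P in [("A1",w1,[(422,327),(487,327)]),("A2",w2,[(90,291),(165,291)]),("B2",w2,[(325,277),(387,279)]),("C2",w2,[(580,254),(647,241)])]: print("tray",n,onz(w,D(*P),4).round(1)[:,:2].tolist())
E
```

```text
Asc1 [395.4 104.9   4.1]
Asc2 [396.2  55.    3.7]
Bsc1 [408.9 -46.4   4.3]
Bsc2 [405.1 -96.3   4. ]
Acor [386.  112.2   0.8]
Bcor [400.1 -38.9   3.4]
Atrayfrontbot [486.3 104.3  22.3]
A1 [[386.1, 112.3], [386.5, 48.2], [549.0, 112.8], [548.8, 50.6]]
B1 [[399.4, -38.6], [395.9, -100.8], [560.2, -50.7]]
A2 [[386.1, 110.4], [387.2, 47.2], [530.7, 49.0]]
B2 [[400.8, -39.2], [395.3, -102.5], [538.4, -55.8], [538.2, -115.0]]
C2 [[423.9, -238.3], [430.6, -300.9], [522.0, -228.3], [529.7, -293.0]]
tray A1 [[490.7, 103.4], [490.5, 57.1]]
tray A2 [[491.3, 115.3], [491.2, 60.9]]
tray B2 [[501.5, -54.8], [499.8, -100.1]]
tray C2 [[518.8, -242.8], [528.9, -293.7]]
```

```bash
echo '[[[80,-30,10,50,0.073],[80,-72,28.7,100,0.073],[80,-72,28.7,150,0.073],[80,-72,28.7,185,0.073],[80,-72,28.7,185,0.073]]]' | python3 shift.py; python3 - <<'E'
from h import *
c=viewer.capture("wrist"); np.savez("w3.npz",**c)
cv2.imwrite("pics/w3.png",cv2.resize(c["color"][::-1,::-1,::-1],(800,600),interpolation=cv2.INTER_CUBIC))
E
```

```text
time: 2.82
tool_pos: [525.0, -76.6, 208.5]
tcp_rot: [3.14, -0.006, 3.072]
contact_force: [-0.1, 0.0, 0.2]
grip_width: 79.9
finger_force: 0.0
```

View pics/w3.png

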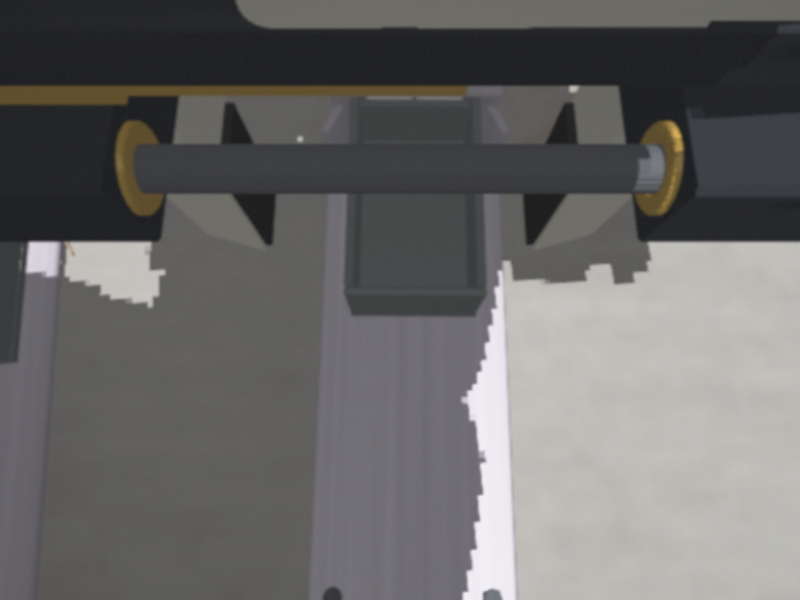

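The close view of tray B shows the rim's front corners at (346,293) and (485,291) and the bottom at (352,316) to (478,315). The tray is slightly right of the gripper's centre, and the lips are visible at about (333,118) and (497,118).

```bash
python3 - <<'E'
from h import *
w2=dict(np.load("w2.npz"));w3=dict(np.load("w3.npz"))
print(tri(w2,D((325,277))[0],w3,D((346,293))[0]),tri(w2,D((325,268))[0],w3,D((346,293))[0]))
print(onz(w3,D((346,293),(485,291)),32).round(1), onz(w3,D((352,316),(478,315)),4).round(1), onz(w3,D((350,140),(482,140),(318,360),(507,360),(323,250),(500,250)),4).round(1))
print(proj(w3,[525,-80.5,27]))
E
```

```text
[513.17395167 -51.79050326 -24.9728871 ] [502.19799192 -57.13575268  22.02060578]
[[ 499.2  -57.9   32. ]
 [ 496.9 -100.3   32. ]] [[ 498.6  -57.2    4. ]
 [ 495.8 -102.     4. ]] [[ 569.   -59.8    4. ]
 [ 565.3 -111.     4. ]
 [ 483.7  -44.7    4. ]
 [ 479.1 -110.3    4. ]
 [ 524.3  -47.8    4. ]
 [ 519.7 -112.7    4. ]]
[[247.16104921 244.77897236]]
```

```bash
echo '[[[80,0,0,12,0],[80,0,0,25,0],[80,0,0,25,0]]]' | python3 shift.py; echo '[[[30,0,0,0,0],[30,0,0,0,0],[30,0,0,0,0],[30,0,0,0,0],[30,0,0,0,0]]]' | python3 shift.py
```

```text
time: 3.25
tool_pos: [525.5, -79.3, 185.2]
tcp_rot: [3.141, -0.001, 3.068]
contact_force: [-1.1, -0.8, -1.1]
grip_width: 80.4
finger_force: 0.0
time: 3.88
tool_pos: [525.8, -79.4, 185.9]
tcp_rot: [-3.141, 0.0, 3.069]
contact_force: [-1.2, -0.5, 0.6]
grip_width: 44.0
finger_force: 29.8
```

```bash
echo '[[[30,20,0,0,0],[30,40,0,0,0],[30,60,0,0,0],[30,80,0,0,0],[30,97,0,0,0]]]' | python3 shift.py;  echo '[[[60,0,0,0,0],[70,0,0,0,0],[70,0,0,0,0]]]' | python3 shift.py; python3 - <<'E'
from h import *
c=viewer.capture("wrist"); np.savez("w4.npz",**c)
t=viewer.capture("top"); a=t["color"][170:270,210:360]
a=cv2.resize(a,(450,300),interpolation=cv2.INTER_CUBIC)
b=cv2.resize(c["color"][::-1,::-1],(400,300),interpolation=cv2.INTER_AREA)
s=np.zeros((600,450,3),np.uint8); s[:300]=a; s[300:,:400]=b
cv2.imwrite("pics/w4.png",s[...,::-1])
E
```

```text
time: 4.5
tool_pos: [428.6, -72.2, 185.9]
tcp_rot: [-3.142, 0.001, 3.069]
contact_force: [0.3, 0.0, -0.9]
grip_width: 43.5
finger_force: 29.8
time: 4.88
tool_pos: [429.7, -72.3, 185.7]
tcp_rot: [-3.142, 0.001, 3.069]
contact_force: [-0.1, -0.4, -0.1]
grip_width: 67.7
finger_force: 0.0
```

View pics/w4.png

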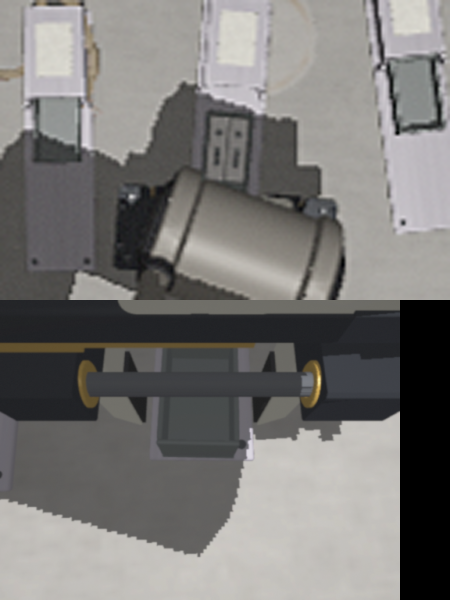

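Tray B is out on its landing: the top crop shows the cassettes at (228,148) next to the mouth, and the wrist crop shows the empty end between the fingers. Next I'll regrip at the centre, lift slightly and turn.

```bash
echo '[[[70,-21,0,0,0],[70,-42,0,0,0],[70,-42,0,0,0]]]' | python3 shift.py; echo '[[[30,-0,0,0,0],[30,0,0,0,0],[30,0,0,0,0],[30,0,0,0,0],[30,0,0,-15,0]]]' | python3 shift.py; echo '[[[30,0,0,-5,0.18],[30,0,0,-5,0.36],[30,0,0,-5,0.54],[30,0,0,-5,0.72],[30,0,0,-5,0.9]]]' | python3 shift.py; echo '[[[30,0,0,0,0.18],[30,0,0,0,0.36],[30,0,0,0,0.54],[30,0,0,0,0.72],[30,0,0,0,0.9]]]' | python3 shift.py; echo '[[[30,0,0,0,0.18],[30,0,0,0,0.36],[30,0,0,0,0.54],[30,0,0,0,0.72],[30,0,0,0,0.9]]]' | python3 shift.py ; echo '[[[30,0,0,0,0.18],[30,0,0,0,0.36],[30,0,0,0,0.4416],[30,0,0,0,0.4416]]]' | python3 shift.py
```

```text
time: 5.35
tool_pos: [471.9, -75.4, 185.6]
tcp_rot: [-3.141, 0.001, 3.069]
contact_force: [-0.2, 0.7, -0.8]
grip_width: 69.7
finger_force: 0.0
time: 5.98
tool_pos: [470.4, -75.1, 200.4]
tcp_rot: [3.141, -0.003, 3.069]
contact_force: [0.0, 0.2, -1.1]
grip_width: 43.8
finger_force: 29.9
time: 6.6
tool_pos: [471.0, -75.3, 206.6]
tcp_rot: [3.141, 0.001, 2.163]
contact_force: [-0.6, -0.4, -1.9]
grip_width: 43.8
finger_force: 29.9
time: 7.22
tool_pos: [471.0, -75.3, 206.6]
tcp_rot: [3.141, -0.0, 1.263]
contact_force: [-0.3, -0.8, -2.2]
grip_width: 44.2
finger_force: 29.9
time: 7.85
tool_pos: [471.0, -75.3, 206.6]
tcp_rot: [3.141, -0.001, 0.363]
contact_force: [0.5, -0.0, -2.6]
grip_width: 43.8
finger_force: 29.9
time: 8.35
tool_pos: [471.0, -75.3, 206.4]
tcp_rot: [3.141, -0.001, -0.072]
contact_force: [-0.1, 1.1, -1.8]
grip_width: 43.7
finger_force: 29.9
```

```bash
echo '[[[30,0,0.5,10,0],[30,0,0.5,20,0],[30,0,0.5,20,0]]]' | python3 shift.py; echo '[[[30,15,0,0,0],[30,30,0,0,0],[30,45,0,0,0],[30,57,0,0,0],[30,57,0,0,0]]]' | python3 shift.py; python3 - <<'E'
from h import *
c=viewer.capture("wrist"); t=viewer.capture("top"); a=t["color"][170:270,210:360]
a=cv2.resize(a,(450,300),interpolation=cv2.INTER_CUBIC)
b=cv2.resize(c["color"],(400,300),interpolation=cv2.INTER_AREA)
s=np.zeros((600,450,3),np.uint8); s[:300]=a; s[300:,:400]=b
cv2.imwrite("pics/w5.png",s[...,::-1])
E
```

```text
time: 8.72
tool_pos: [470.7, -75.8, 184.9]
tcp_rot: [-3.141, 0.001, -0.072]
contact_force: [-0.1, 0.9, -2.5]
grip_width: 43.9
finger_force: 29.9
time: 9.35
tool_pos: [528.2, -80.0, 185.3]
tcp_rot: [-3.142, 0.0, -0.072]
contact_force: [-1.8, 1.1, -1.1]
grip_width: 43.6
finger_force: 29.9
```

View pics/w5.png

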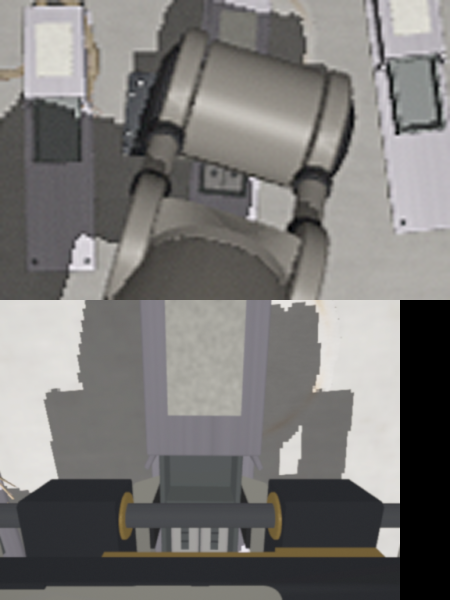

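Tray B is turned and going in: the wrist crop shows its empty half entering the mouth squarely at (200,458), and the top crop shows the cassettes at the robot end.

```bash
echo '[[[70,0,0,0,0],[70,0,0,0,0],[70,-20,0,0,0],[70,-40,0,0,0],[70,-40,0,0,0]]]' | python3 shift.py; echo '[[[30,0,0,0,0],[30,0,0,0,0],[30,0,0,0,0],[30,0,0,0,0],[30,0,0,0,0]]]' | python3 shift.py; echo '[[[30,15,0,0,0],[30,28,0,0,0],[30,36,0,0,0],[30,40,0,0,0],[30,41,0,0,0]]]' | python3 shift.py;echo '[[[30,1,0,0,0],[30,2,0,0,0],[30,3,0,0,0],[30,4,0,0,0],[30,4,0,0,0]]]' | python3 shift.py
```

```text
time: 10.07
tool_pos: [487.0, -76.9, 185.9]
tcp_rot: [-3.141, 0.001, -0.073]
contact_force: [0.8, 0.6, -0.4]
grip_width: 70.1
finger_force: 0.0
time: 10.7
tool_pos: [488.0, -77.0, 185.7]
tcp_rot: [-3.142, -0.0, -0.073]
contact_force: [0.6, -0.3, -0.2]
grip_width: 43.9
finger_force: 30.0
time: 11.32
tool_pos: [528.5, -80.0, 185.6]
tcp_rot: [-3.141, 0.001, -0.073]
contact_force: [-5.0, 0.2, 4.4]
grip_width: 43.4
finger_force: 30.0
time: 11.95
tool_pos: [531.5, -80.2, 185.6]
tcp_rot: [-3.141, 0.004, -0.073]
contact_force: [-10.8, -1.0, 7.9]
grip_width: 43.7
finger_force: 30.0
```

```bash
echo '[[[30,1,0,0,0],[30,2,0,0,0],[30,3,0,0,0],[30,3,0,0,0]]]' | python3 shift.py
```

```text
time: 12.45
tool_pos: [532.7, -80.4, 185.6]
tcp_rot: [-3.141, 0.01, -0.072]
contact_force: [-19.5, -3.5, 16.7]
grip_width: 43.5
finger_force: 30.0
```

```bash
echo '[[[75,0,0,0,0],[75,0,0,0,0],[75,0,0,-45,0],[75,0,0,-90,0],[75,0,0,-90,0]]]' | python3 shift.py;  python3 - <<'E'
from h import *
i=cv2.imread("pics/top0.png")
t=viewer.capture("top")
cr=t["color"][180:255,325:375]; cv2.imwrite("pics/tc.png",cv2.resize(cr,(400,600),interpolation=cv2.INTER_CUBIC)[...,::-1])
print(bot.get_obs()["joint_positions"].round(2))
E
```

```text
time: 13.08
tool_pos: [537.2, -80.7, 279.2]
tcp_rot: [3.14, -0.009, -0.073]
contact_force: [-0.4, 0.2, -0.6]
grip_width: 74.9
finger_force: 0.0
[-0.29  0.51  1.65  0.    0.98  1.35]
```

View pics/tc.png

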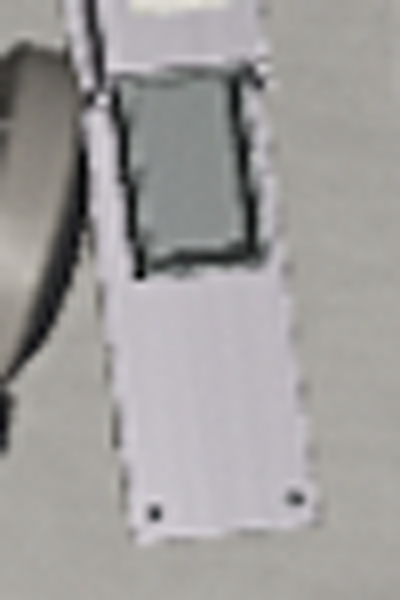

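The top crop of C shows the tray's front rim from (138,277) to (265,255), screws at (155,513) and (296,498), and a sleeve mouth edge at about row 80.

```bash
python3 - <<'E'
from h import *
t=viewer.capture("top")
w2=dict(np.load("w2.npz"))
f=lambda x,y:(325+x/8-.5+.06,180+y/8-.5)
print("scr",onz(t,[f(155,513),f(296,498)],4).round(1),"w2",onz(w2,D((594,369),(665,361)),4).round(1))
print("rim",onz(t,[f(138,277),f(265,255)],32).round(1),onz(t,[f(138,277),f(265,255)],4).round(1))
print("tri scr",tri(t,f(155,513),w2,D((594,369))[0]),tri(t,f(296,498),w2,D((665,361))[0]))
E
```

```text
scr [[ 434.2 -245.8    4. ]
 [ 439.7 -295.7    4. ]] w2 [[ 433.6 -244.8    4. ]
 [ 439.1 -295.     4. ]]
rim [[ 517.8 -235.7   32. ]
 [ 525.6 -279.9   32. ]] [[ 518.2 -240.9    4. ]
 [ 526.1 -286.3    4. ]]
tri scr [ 4.34097868e+02 -2.46457369e+02 -2.95778990e-01] [ 439.5356231  -296.42157858    1.18426798]
```

```bash
echo '[[[75,6,50,0,-0.05],[75,12,100,0,-0.1],[75,18,150,0,-0.182],[75,22,176,0,-0.182],[75,22,176,30,-0.182]]]' | python3 shift.py; echo '[[[75,0,0,0,0],[75,0,0,0,0]]]' | python3 shift.py;python3 - <<'E'
from h import *
c=viewer.capture("wrist"); np.savez("w6.npz",**c)
cv2.imwrite("pics/w6.png",cv2.resize(c["color"],(800,600),interpolation=cv2.INTER_CUBIC)[...,::-1])
E
```

```text
time: 13.8
tool_pos: [545.2, -260.2, 245.4]
tcp_rot: [3.139, -0.003, 0.106]
contact_force: [0.4, 1.3, 1.0]
grip_width: 74.9
finger_force: 0.0
time: 14.05
tool_pos: [545.0, -257.4, 245.4]
tcp_rot: [-3.141, 0.001, 0.11]
contact_force: [0.2, -0.1, 0.8]
grip_width: 75.0
finger_force: 0.0
```

View pics/w6.png

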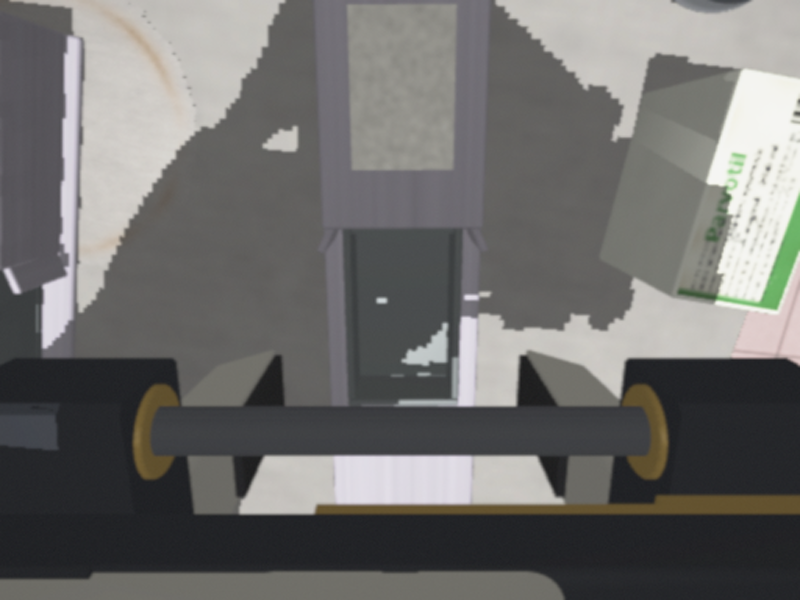

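Tray C is centred between the fingers (tray centre column ~403, mouth at row 230), with the box at the far right well clear.

```bash
echo '[[[75,0,0,30,0],[75,0,0,59.5,0],[75,0,0,59.5,0]]]' | python3 shift.py; echo '[[[30,0,0,0,0],[30,0,0,0,0],[30,0,0,0,0],[30,0,0,0,0],[30,0,0,0,0]]]' | python3 shift.py; echo '[[[30,-20,0,0,0],[30,-40,0,0,0],[30,-60,0,0,0],[30,-80,0,0,0],[30,-90,0,0,0]]]' | python3 shift.py; echo '[[[70,0,0,0,0],[70,0,0,0,0],[70,0,0,0,0]]]' | python3 shift.py; python3 - <<'E'
from h import *
c=viewer.capture("wrist"); np.savez("w7.npz",**c)
cv2.imwrite("pics/w7.png",cv2.resize(c["color"],(800,600),interpolation=cv2.INTER_CUBIC)[...,::-1])
E
```

```text
time: 14.48
tool_pos: [544.5, -256.9, 185.1]
tcp_rot: [-3.139, 0.003, 0.11]
contact_force: [0.1, -0.3, -0.6]
grip_width: 75.1
finger_force: 0.0
time: 15.1
tool_pos: [545.0, -257.8, 186.9]
tcp_rot: [3.141, -0.001, 0.109]
contact_force: [-1.0, 0.9, 5.7]
grip_width: 43.9
finger_force: 30.0
time: 15.72
tool_pos: [455.4, -267.9, 186.9]
tcp_rot: [3.14, -0.002, 0.108]
contact_force: [4.4, 0.2, 4.4]
grip_width: 44.1
finger_force: 30.0
time: 16.1
tool_pos: [455.6, -267.3, 185.8]
tcp_rot: [-3.141, 0.001, 0.11]
contact_force: [0.8, 0.2, -0.4]
grip_width: 68.1
finger_force: 0.0
```

View pics/w7.png

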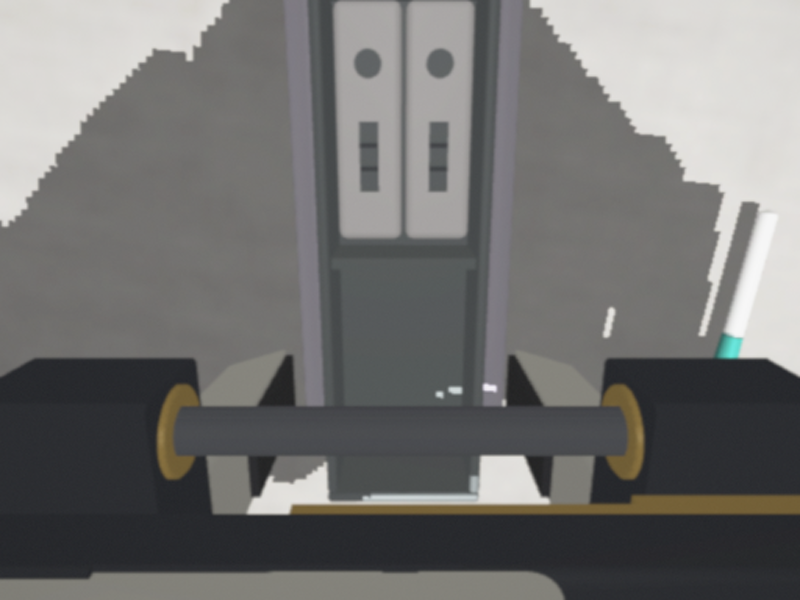

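Tray C is out: the middle divider is at row ~258, the front rim at row ~497, and the cassettes face the sleeve. The syringe at the right is clear.

```bash
python3 - <<'E'
from h import *
w=dict(np.load("w7.npz")); q=lambda *p:np.array(p)*.64-.2
for z in(25,32): print(onz(w,q((403,250),(403,262),(403,497)),z).round(1))
E
```

```text
[[ 501.1 -262.7   25. ]
 [ 497.9 -263.1   25. ]
 [ 425.7 -271.1   25. ]]
[[ 502.3 -262.5   32. ]
 [ 499.3 -262.9   32. ]
 [ 430.7 -270.5   32. ]]
```

```bash
echo '[[[70,22,0,0,0],[70,45,0,0,0],[70,45,0,0,0]]]' | python3 shift.py; echo '[[[30,0,0,0,0],[30,0,0,0,0],[30,0,0,0,0],[30,0,0,0,0],[30,0,0,-15,0]]]' | python3 shift.py; echo '[[[30,0,0,-5,-0.18],[30,0,0,-5,-0.36],[30,0,0,-5,-0.54],[30,0,0,-5,-0.72],[30,0,0,-5,-0.9]]]' | python3 shift.py; echo '[[[30,0,0,0,-0.18],[30,0,0,0,-0.36],[30,0,0,0,-0.54],[30,0,0,0,-0.72],[30,0,0,0,-0.9]]]' | python3 shift.py; echo '[[[30,0,0,0,-0.18],[30,0,0,0,-0.36],[30,0,0,0,-0.54],[30,0,0,0,-0.72],[30,0,0,0,-0.9]]]' | python3 shift.py ; echo '[[[30,0,0,0,-0.18],[30,0,0,0,-0.36],[30,0,0,0,-0.4416],[30,0,0,0,-0.4416]]]' | python3 shift.py
```

```text
time: 16.52
tool_pos: [501.2, -262.2, 186.0]
tcp_rot: [3.141, -0.001, 0.111]
contact_force: [-0.9, 0.0, -0.3]
grip_width: 70.4
finger_force: 0.0
time: 17.15
tool_pos: [499.5, -262.3, 200.6]
tcp_rot: [-3.139, 0.002, 0.109]
contact_force: [-0.5, -0.1, -1.8]
grip_width: 43.8
finger_force: 30.0
time: 17.77
tool_pos: [500.2, -262.6, 207.1]
tcp_rot: [3.141, -0.0, 1.015]
contact_force: [-0.4, 0.2, -2.0]
grip_width: 43.6
finger_force: 30.0
time: 18.4
tool_pos: [500.2, -262.6, 207.1]
tcp_rot: [3.141, 0.0, 1.915]
contact_force: [0.9, 1.4, -2.5]
grip_width: 43.7
finger_force: 30.0
time: 19.02
tool_pos: [500.2, -262.6, 207.1]
tcp_rot: [-3.142, 0.001, 2.815]
contact_force: [0.7, 0.2, -2.4]
grip_width: 43.7
finger_force: 30.0
time: 19.52
tool_pos: [500.2, -262.6, 206.9]
tcp_rot: [-3.141, 0.001, -3.033]
contact_force: [-0.6, 0.2, -3.2]
grip_width: 43.8
finger_force: 30.0
```

```bash
echo '[[[30,0,0,10,0],[30,0,0,20.5,0],[30,0,0,20.5,0]]]' | python3 shift.py; echo '[[[30,-15,0,0,0],[30,-30,0,0,0],[30,-45,0,0,0],[30,-58,0,0,0],[30,-58,0,0,0]]]' | python3 shift.py; echo '[[[70,0,0,0,0],[70,0,0,0,0],[70,20,0,0,0],[70,40,0,0,0],[70,40,0,0,0]]]' | python3 shift.py; python3 - <<'E'
from h import *
c=viewer.capture("wrist"); np.savez("w8.npz",**c)
cv2.imwrite("pics/w8.png",cv2.resize(c["color"][::-1,::-1],(800,600),interpolation=cv2.INTER_CUBIC)[...,::-1])
E
```

```text
time: 19.9
tool_pos: [500.1, -262.5, 185.0]
tcp_rot: [3.141, -0.0, -3.033]
contact_force: [-0.0, 0.3, -2.8]
grip_width: 43.8
finger_force: 30.0
time: 20.52
tool_pos: [558.3, -256.0, 185.2]
tcp_rot: [3.141, -0.0, -3.032]
contact_force: [-0.5, -0.7, -1.7]
grip_width: 43.7
finger_force: 30.0
time: 21.15
tool_pos: [517.1, -260.9, 186.0]
tcp_rot: [3.141, -0.001, -3.034]
contact_force: [0.8, 0.7, -0.2]
grip_width: 70.1
finger_force: 0.0
```

View pics/w8.png

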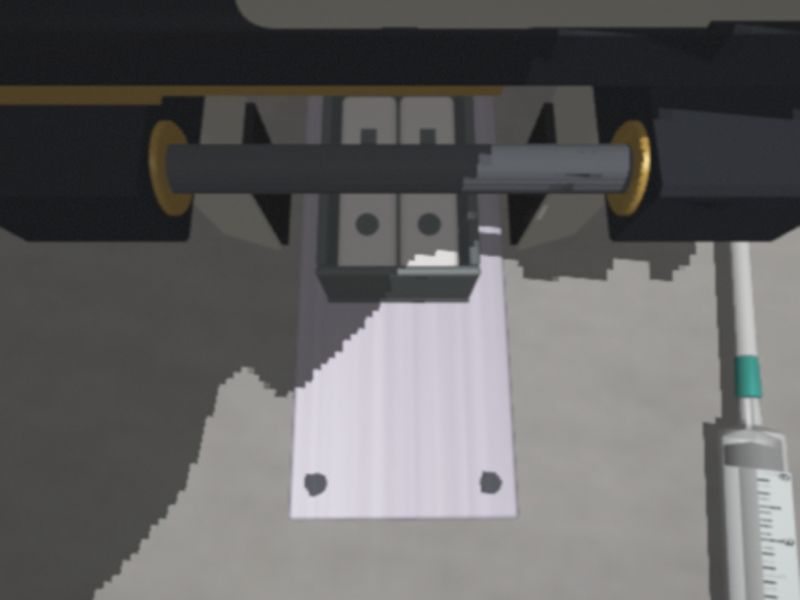

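Tray C is in straight, with the cassettes at the robot end (front rim row ~270), centred on the plate. Next I'll grip and push it home.

```bash
echo '[[[30,0,0,0,0],[30,0,0,0,0],[30,0,0,0,0],[30,0,0,0,0],[30,0,0,0,0]]]' | python3 shift.py; echo '[[[30,-15,0,0,0],[30,-28,0,0,0],[30,-36,0,0,0],[30,-40,0,0,0],[30,-41,0,0,0]]]' | python3 shift.py;echo '[[[30,-1,0,0,0],[30,-2,0,0,0],[30,-3,0,0,0],[30,-4,0,0,0],[30,-4,0,0,0]]]' | python3 shift.py; echo '[[[30,-1,0,0,0],[30,-2,0,0,0],[30,-2,0,0,0]]]' | python3 shift.py
```

```text
time: 21.82
tool_pos: [518.2, -260.5, 185.6]
tcp_rot: [3.142, 0.0, -3.032]
contact_force: [0.4, 0.3, -0.5]
grip_width: 44.0
finger_force: 30.0
time: 22.45
tool_pos: [558.8, -256.1, 185.6]
tcp_rot: [3.141, -0.0, -3.032]
contact_force: [-3.0, -0.6, 1.0]
grip_width: 43.9
finger_force: 30.0
time: 23.08
tool_pos: [560.4, -256.2, 185.6]
tcp_rot: [3.14, -0.007, -3.032]
contact_force: [-15.2, -1.0, 7.7]
grip_width: 43.9
finger_force: 30.0
time: 23.45
tool_pos: [561.3, -256.2, 185.6]
tcp_rot: [3.139, -0.01, -3.032]
contact_force: [-20.5, -3.7, 11.1]
grip_width: 43.9
finger_force: 30.0
```

```bash
echo '[[[75,0,0,0,0],[75,0,0,0,0],[75,0,0,-45,0],[75,0,0,-92,0],[75,0,0,-92,0]]]' | python3 shift.py; echo '[[[75,3,60,0,0.02],[75,5,120,0,0.04],[75,6,180,0,0.092],[75,8,240,0,0.092],[75,9,290,0,0.092]]]' | python3 shift.py; echo '[[[75,0,0,0,0],[75,0,0,0,0]]]' | python3 shift.py
```

```text
time: 24.08
tool_pos: [566.1, -255.8, 282.0]
tcp_rot: [-3.136, 0.008, -3.032]
contact_force: [0.4, -0.3, 0.4]
grip_width: 74.6
finger_force: 0.0
time: 24.7
tool_pos: [523.4, 34.2, 276.8]
tcp_rot: [3.141, -0.001, -3.124]
contact_force: [-0.1, -1.3, 0.1]
grip_width: 75.2
finger_force: 0.0
time: 24.95
tool_pos: [524.3, 31.7, 277.2]
tcp_rot: [-3.141, -0.0, -3.124]
contact_force: [0.7, -0.2, 0.4]
grip_width: 74.8
finger_force: 0.0
```

```bash
echo '[[[75,5,25,10,0],[75,10,50.3,20,0],[75,10,50.3,30,0],[75,10,50.3,30,0]]]' | python3 shift.py; python3 - <<'E'
from h import *
c=viewer.capture("wrist"); im=c["color"][::-1,::-1]
# horizontal profile below the gripper: display rows 250..380 (orig flip rows *0.64)
for v in (165,172,180,190,200,220): 
    g=im[v].astype(int); print(v,[int(x) for x in g[150:370:6].sum(1)//3])
o=bot.get_obs();print(o["tool_pos"])
for v in (165,172,180,190,200,220): print(v,onz(c,[(511-256,383-v)],4).round(0),onz(c,[(511-256,383-v)],32).round(0))
E
```

```text
time: 25.45
tool_pos: [513.5, 80.6, 246.8]
tcp_rot: [-3.141, -0.001, -3.126]
contact_force: [0.2, 0.2, 0.1]
grip_width: 74.8
finger_force: 0.0
165 [95, 94, 95, 95, 95, 94, 93, 93, 95, 94, 111, 101, 62, 73, 73, 73, 73, 73, 73, 73, 73, 72, 62, 79, 112, 102, 95, 96, 96, 96, 95, 96, 96, 95, 96, 95, 95]
172 [93, 94, 95, 94, 94, 95, 94, 94, 94, 96, 112, 101, 60, 73, 73, 74, 73, 72, 73, 73, 74, 73, 61, 76, 112, 102, 95, 96, 94, 96, 96, 94, 96, 95, 96, 95, 97]
180 [189, 190, 95, 95, 94, 94, 93, 93, 94, 95, 111, 98, 61, 74, 73, 72, 73, 73, 73, 74, 73, 73, 63, 74, 112, 105, 96, 95, 96, 96, 95, 96, 96, 97, 95, 191, 194]
190 [191, 190, 191, 190, 187, 112, 93, 92, 93, 93, 111, 92, 60, 73, 73, 74, 73, 74, 73, 73, 73, 73, 63, 74, 112, 106, 95, 95, 95, 96, 96, 95, 95, 95, 192, 194, 193]
200 [191, 191, 189, 187, 188, 95, 94, 95, 96, 97, 111, 89, 77, 77, 78, 76, 76, 76, 76, 75, 76, 75, 76, 76, 111, 108, 94, 95, 95, 96, 96, 94, 96, 96, 193, 193, 193]
220 [187, 188, 186, 187, 187, 92, 92, 93, 92, 99, 110, 111, 112, 114, 113, 114, 109, 113, 111, 113, 112, 112, 112, 114, 111, 109, 94, 94, 94, 95, 94, 95, 94, 95, 184, 195, 195]
[513.71951844  80.58596402 247.36109126]
165 [[522.  80.   4.]] [[512.  80.  32.]]
172 [[517.  80.   4.]] [[508.  80.  32.]]
180 [[511.  80.   4.]] [[503.  80.  32.]]
190 [[504.  80.   4.]] [[496.  80.  32.]]
200 [[497.  80.   4.]] [[490.  80.  32.]]
220 [[484.  80.   4.]] [[478.  80.  32.]]
```

```bash
echo '[[[75,0,0,30,0],[75,0,0,61,0],[75,0,0,61,0]]]' | python3 shift.py; echo '[[[30,0,0,0,0],[30,0,0,0,0],[30,0,0,0,0],[30,0,0,0,0],[30,0,0,0,0]]]' | python3 shift.py; echo '[[[30,20,0,0,0],[30,40,0,0,0],[30,60,0,0,0],[30,80,0,0,0],[30,97,0,0,0]]]' | python3 shift.py;  echo '[[[60,0,0,0,0],[70,0,0,0,0],[70,0,0,0,0]]]' | python3 shift.py; python3 - <<'E'
from h import *
c=viewer.capture("wrist"); im=c["color"][::-1,::-1]; col=im[170:300,245:265].astype(int).mean((1,2)).round(0)
print([int(x) for x in col[::3]])
for v in range(170,260,10): print(v,onz(c,[(256,383-v)],32).round(0)[0,:2])
E
```

```text
time: 25.88
tool_pos: [513.0, 80.9, 185.4]
tcp_rot: [-3.142, -0.004, -3.126]
contact_force: [0.4, 0.3, 0.3]
grip_width: 75.0
finger_force: 0.0
time: 26.5
tool_pos: [513.5, 82.0, 187.4]
tcp_rot: [3.142, 0.001, -3.124]
contact_force: [-1.3, -0.3, 5.7]
grip_width: 44.0
finger_force: 30.0
time: 27.12
tool_pos: [416.7, 80.3, 187.4]
tcp_rot: [3.142, 0.004, -3.124]
contact_force: [3.2, 0.2, 2.2]
grip_width: 43.9
finger_force: 30.0
time: 27.5
tool_pos: [416.9, 80.3, 186.6]
tcp_rot: [3.142, 0.0, -3.124]
contact_force: [-0.5, 0.3, 0.5]
grip_width: 68.2
finger_force: 0.0
[89, 78, 75, 75, 75, 74, 76, 110, 121, 121, 118, 108, 108, 108, 109, 108, 108, 107, 107, 107, 107, 108, 108, 109, 110, 109, 109, 108, 107, 107, 108, 109, 109, 109, 109, 109, 109, 109, 110, 109, 109, 111, 216, 218]
170 [392.  80.]
180 [388.  80.]
190 [383.  80.]
200 [379.  80.]
210 [375.  80.]
220 [371.  80.]
230 [367.  80.]
240 [363.  80.]
250 [359.  80.]
```

```bash
echo '[[[70,-22,0,0,0],[70,-44,0,0,0],[70,-44,0,0,0]]]' | python3 shift.py; echo '[[[30,0,0,0,0],[30,0,0,0,0],[30,0,0,0,0],[30,0,0,0,0],[30,0,0,-15,0]]]' | python3 shift.py; echo '[[[30,0,0,-5,0.18],[30,0,0,-5,0.36],[30,0,0,-5,0.54],[30,0,0,-5,0.72],[30,0,0,-5,0.9]]]' | python3 shift.py; echo '[[[30,0,0,0,0.18],[30,0,0,0,0.36],[30,0,0,0,0.54],[30,0,0,0,0.72],[30,0,0,0,0.9]]]' | python3 shift.py; echo '[[[30,0,0,0,0.18],[30,0,0,0,0.36],[30,0,0,0,0.54],[30,0,0,0,0.72],[30,0,0,0,0.9]]]' | python3 shift.py ; echo '[[[30,0,0,0,0.18],[30,0,0,0,0.36],[30,0,0,0,0.4416],[30,0,0,0,0.4416]]]' | python3 shift.py
```

```text
time: 27.92
tool_pos: [461.5, 81.0, 186.6]
tcp_rot: [3.142, 0.002, -3.125]
contact_force: [-0.3, 0.0, -0.3]
grip_width: 69.9
finger_force: 0.0
time: 28.55
tool_pos: [459.7, 81.0, 201.0]
tcp_rot: [3.142, -0.003, -3.124]
contact_force: [-0.3, 0.2, -2.6]
grip_width: 43.6
finger_force: 30.0
time: 29.18
tool_pos: [460.1, 81.0, 206.5]
tcp_rot: [-3.141, -0.0, 2.253]
contact_force: [0.4, 0.2, -1.9]
grip_width: 44.0
finger_force: 30.0
time: 29.8
tool_pos: [460.1, 81.0, 206.5]
tcp_rot: [-3.141, 0.0, 1.353]
contact_force: [0.0, -0.4, -2.3]
grip_width: 43.9
finger_force: 30.0
time: 30.42
tool_pos: [460.1, 81.0, 206.5]
tcp_rot: [-3.141, 0.0, 0.453]
contact_force: [-0.2, -0.1, -1.4]
grip_width: 43.8
finger_force: 30.0
time: 30.92
tool_pos: [460.2, 81.0, 206.5]
tcp_rot: [-3.142, 0.0, 0.018]
contact_force: [0.2, -0.7, -1.5]
grip_width: 43.6
finger_force: 30.0
```

```bash
echo '[[[30,0,0,10,0],[30,0,0,20,0],[30,0,0,20,0]]]' | python3 shift.py; echo '[[[30,15,0,0,0],[30,30,0,0,0],[30,45,0,0,0],[30,57,0,0,0],[30,57,0,0,0]]]' | python3 shift.py; echo '[[[70,0,0,0,0],[70,0,0,0,0],[70,-20,0,0,0],[70,-40,0,0,0],[70,-40,0,0,0]]]' | python3 shift.py; echo '[[[30,0,0,0,0],[30,0,0,0,0],[30,0,0,0,0],[30,0,0,0,0],[30,0,0,0,0]]]' | python3 shift.py; echo '[[[30,15,0,0,0],[30,28,0,0,0],[30,36,0,0,0],[30,40,0,0,0],[30,41,0,0,0]]]' | python3 shift.py;echo '[[[30,1,0,0,0],[30,2,0,0,0],[30,3,0,0,0],[30,4,0,0,0],[30,4,0,0,0]]]' | python3 shift.py
```

```text
time: 31.3
tool_pos: [460.2, 81.0, 185.8]
tcp_rot: [-3.142, 0.001, 0.018]
contact_force: [0.7, 0.1, -2.0]
grip_width: 43.7
finger_force: 30.0
time: 31.92
tool_pos: [517.8, 82.0, 186.3]
tcp_rot: [-3.142, -0.0, 0.017]
contact_force: [0.6, 0.0, -2.0]
grip_width: 43.5
finger_force: 30.0
time: 32.55
tool_pos: [476.3, 81.4, 186.9]
tcp_rot: [-3.141, 0.001, 0.017]
contact_force: [0.2, 0.4, -0.1]
grip_width: 69.8
finger_force: 0.0
time: 33.17
tool_pos: [477.5, 81.3, 186.7]
tcp_rot: [-3.142, -0.0, 0.017]
contact_force: [1.5, -0.5, -0.3]
grip_width: 43.7
finger_force: 30.0
time: 33.8
tool_pos: [518.2, 82.0, 186.6]
tcp_rot: [-3.142, 0.001, 0.017]
contact_force: [-3.8, -0.6, 3.0]
grip_width: 43.8
finger_force: 30.0
time: 34.42
tool_pos: [522.6, 82.1, 186.7]
tcp_rot: [-3.141, -0.001, 0.017]
contact_force: [-0.0, 1.2, -1.3]
grip_width: 43.8
finger_force: 30.0
```

```bash
echo '[[[30,1,0,0,0],[30,2,0,0,0],[30,3,0,0,0],[30,3,0,0,0]]]' | python3 shift.py;echo '[[[30,1,0,0,0],[30,2,0,0,0],[30,3,0,0,0],[30,3,0,0,0]]]' | python3 shift.py
```

```text
time: 34.92
tool_pos: [523.8, 82.1, 186.6]
tcp_rot: [3.142, 0.005, 0.017]
contact_force: [-8.7, -2.1, 6.7]
grip_width: 43.5
finger_force: 30.0
time: 35.42
tool_pos: [524.9, 82.2, 186.6]
tcp_rot: [3.141, 0.011, 0.018]
contact_force: [-18.6, -2.2, 14.6]
grip_width: 43.9
finger_force: 30.0
```

```bash
echo '[[[75,0,0,0,0],[75,0,0,0,0],[75,0,0,-45,0],[75,0,0,-92,0],[75,0,0,-92,0]]]' | python3 shift.py; echo '[[[52,-5,-50,0,0.017],[52,-10,-98,0,0.017],[52,-10,-98,0,0.017],[52,-10,-98,0,0.017],[52,-10,-98,0,0.017]]]' | python3 shift.py; python3 -c "
from h import *
c=viewer.capture('wrist');np.savez('s1.npz',**c);o=bot.get_obs();print(o['tool_pos'])"; echo '[[[52,0,-35,0,0],[52,0,-65,0,0],[52,0,-65,0,0],[52,0,-65,0,0],[52,0,-65,0,0]]]' | python3 shift.py; python3 - <<'E'
from h import *
c=viewer.capture('wrist');np.savez('s2.npz',**c);o=bot.get_obs();print(o['tool_pos'],o["joint_positions"].round(2))
a=dict(np.load('s1.npz'))
f=lambda c:cv2.resize(c["color"][:235],(800,367),interpolation=cv2.INTER_CUBIC)[:300]
cv2.imwrite("pics/s12.png",np.vstack([f(a),f(c)])[...,::-1])
E
```

```text
time: 36.05
tool_pos: [529.8, 82.2, 282.5]
tcp_rot: [-3.142, -0.009, 0.017]
contact_force: [0.7, -0.4, -0.0]
grip_width: 75.4
finger_force: 0.0
time: 36.67
tool_pos: [516.9, 179.0, 278.3]
tcp_rot: [3.141, 0.0, -0.001]
contact_force: [0.9, -0.0, 0.1]
grip_width: 52.2
finger_force: 0.0
[516.92141973 178.92745819 278.46788273]
time: 37.35
tool_pos: [516.8, 243.9, 278.7]
tcp_rot: [3.141, 0.0, -0.001]
contact_force: [-0.9, 0.2, 0.7]
grip_width: 52.0
finger_force: 0.0
[516.82034795 244.00441802 278.75795005] [ 0.31  0.55  1.56 -0.    1.03  1.88]
```

View pics/s12.png

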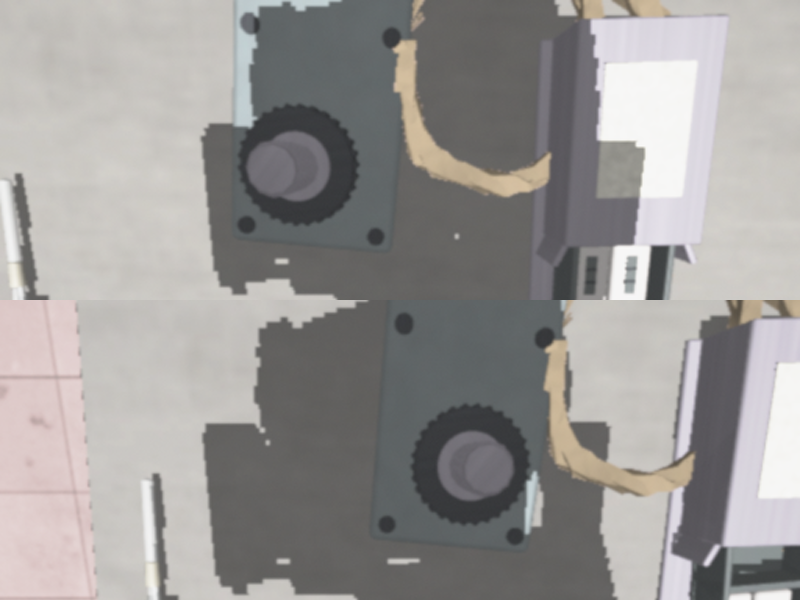

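Stacked stand views: the collar centre is at about (299,165) in the first and (470,164) in the second, with the rod top at (272,168) and (490,168). The post and pointer are above the frame, so I need to move forward.

```bash
echo '[[[52,25,0,-10,0],[52,55,0,-22,0],[52,55,0,-22,0],[52,55,0,-22,0],[52,55,0,-22,0]]]' | python3 shift.py; python3 -c "
from h import *
c=viewer.capture('wrist');np.savez('s3.npz',**c)"; echo '[[[52,0,35,0,0],[52,0,65,0,0],[52,0,65,0,0],[52,0,65,0,0],[52,0,65,0,0]]]' | python3 shift.py; python3 - <<'E'
from h import *
c=viewer.capture('wrist');np.savez('s4.npz',**c);o=bot.get_obs();print(o['tool_pos'])
a=dict(np.load('s3.npz'))
f=lambda c:cv2.resize(c["color"][:210,60:450],(780,420),interpolation=cv2.INTER_CUBIC)[:300]
g=lambda c:cv2.resize(c["color"][:210,60:450],(780,420),interpolation=cv2.INTER_CUBIC)[:300]
cv2.imwrite("pics/s34.png",np.vstack([f(a),f(c)])[...,::-1])
s1,s2=dict(np.load('s1.npz')),dict(np.load('s2.npz'))
q=lambda x,y:(x*.64-.2,y*.64-.2)
print("collar",tri(s1,q(299,165),s2,q(470,164)),"rod",tri(s1,q(272,168),s2,q(490,168)))
E
```

```text
time: 38.02
tool_pos: [570.7, 244.9, 300.2]
tcp_rot: [3.141, 0.002, 0.0]
contact_force: [-0.3, 0.3, -0.5]
grip_width: 52.3
finger_force: 0.0
time: 38.7
tool_pos: [571.4, 180.9, 300.7]
tcp_rot: [-3.141, -0.0, 0.001]
contact_force: [0.1, 0.5, 0.1]
grip_width: 51.8
finger_force: 0.0
[571.45966876 180.9185075  300.66475494]
collar [583.42072706 217.45896456  49.25280356] rod [583.25655784 217.21368165  94.54202842]
```

View pics/s34.png

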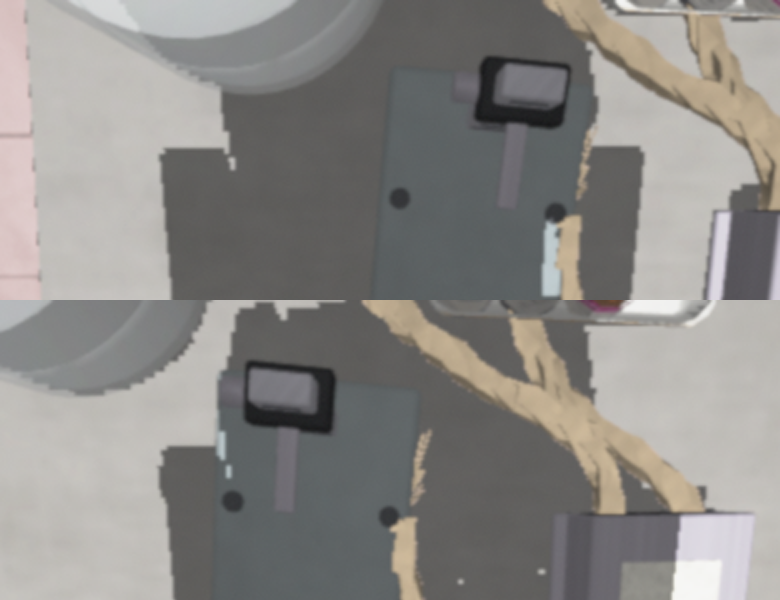

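Stacked stand views: the pointer's free end is at (508,207) in the first and (284,211) in the second crop, reaching from the black clamp toward the rod. Next I'll measure the pointer and collar heights numerically.

```bash
python3 - <<'E'
from h import *
L={k:dict(np.load(f's{k}.npz')) for k in(1,2,3,4)}
p=lambda x,y:(60+x/2-.25,y/2-.25)
P=tri(L[3],p(508,207),L[4],p(284,211)); print("pointer",P, "screws",tri(L[3],p(400,198),L[4],p(233,201)),tri(L[3],p(556,212),L[4],p(389,216)))
# pointer tip subpixel: vertical profile along the pointer near its end
for k,(u,v) in((3,p(508,207)),(4,p(284,211))):
    im=L[k]["color"].astype(int).mean(2); u,v=int(round(u)),int(round(v))
    print(k,u,v); print(im[v-5:v+5,u-8:u+9].round(0).astype(int))
for k,u in((1,191),(2,301)):
    im=L[k]["color"].astype(int).mean(2); print(k,"h",im[105,u-42:u+44:1].astype(int).tolist()); print("v",im[62:148,u].astype(int).tolist())
E
```

```text
pointer [638.12956891 212.23171018  79.55599414] screws [640.44561992 242.1513657   10.81689615] [635.14888313 182.60792201  11.38184781]
3 314 103
[[ 98  97  98 104 109 111 110 110 109 109 108 108 104 100  98  98  97]
 [ 97  96  98 104 110 111 111 109 109 108 109 107 102  98  99  98  98]
 [ 97  97  99 106 110 110 110 110 108 109 108 106 102  98  98  98  98]
 [ 96  96 100 107 110 111 110 109 109 108 108 106 101  98  98  98  99]
 [ 97  96  99 106 109 110 109 108 108 108 107 104  99  96  99  98  99]
 [ 96  95  97 100 104 104 104 105 105 105 106 104  97  97  98  98  99]
 [ 96  95  96  95  97  97  98  98 100 100 101 100  98  98  98  98  98]
 [ 95  96  96  96  96  96  95  96  97  97  98  98  98  98  98  98  98]
 [ 96  96  96  96  95  97  97  96  97  97  97  97  97  98  98  97  99]
 [ 96  97  96  96  96  96  96  97  96  97  98  97  97  97  98  98  98]]
4 202 105
[[ 97  97  97 102 108 111 112 112 111 112 112 112 108  99  97  97  98]
 [ 97  97  97 102 109 111 112 112 112 111 112 112 108  99  97  97  98]
 [ 97  96  98 103 109 112 111 112 112 111 113 112 106  99  96  97  98]
 [ 96  97  99 105 
[... 1353 characters left out ...]
 59, 71, 96, 110, 115, 116, 116, 117, 115, 109, 102, 101, 100, 99, 99, 99, 101, 101, 99, 103, 109, 112, 114, 115, 115, 117, 117, 117, 117, 117, 116, 115, 114, 113, 114, 114, 113, 113, 112, 113, 112, 111, 110, 111, 112, 112, 113, 112, 110, 102, 83, 63, 56, 55, 56, 55, 55, 55, 57, 57, 64, 82, 94, 97, 99, 97, 96]
v [100, 99, 99, 99, 96, 87, 69, 60, 60, 61, 60, 59, 58, 58, 59, 59, 59, 59, 59, 59, 61, 77, 100, 114, 116, 115, 116, 116, 114, 111, 106, 104, 103, 102, 101, 104, 109, 112, 115, 114, 114, 114, 114, 115, 115, 116, 116, 117, 116, 117, 114, 114, 113, 112, 110, 107, 104, 99, 97, 97, 100, 107, 112, 115, 114, 107, 87, 64, 57, 57, 57, 57, 56, 57, 56, 56, 57, 58, 56, 57, 67, 85, 95, 98, 97, 98]
```

```bash
python3 - <<'E'
from h import *
L={k:dict(np.load(f's{k}.npz')) for k in(1,2,3,4)}
print("ptr",tri(L[3],(313.0,102.6),L[4],(201.8,104.8)))
def circ(pts):
    p=np.array(pts,float);A=np.c_[2*p,np.ones(len(p))];s=np.linalg.lstsq(A,(p**2).sum(1),rcond=None)[0];return s[0],s[1],np.sqrt(s[2]+s[0]**2+s[1]**2)
C={}
for k,c0,rod in((1,(188.1,106),-1),(2,(302.1,105.8),1)):
    im=cv2.GaussianBlur(L[k]["color"],(0,0),.6).astype(float).mean(2)
    for nm,r0,r1,th,fall in(("disc",17,28,85,1),("knurl",32,44,78,-1)):
        for it in range(3):
            pts=[]
            for a in np.deg2rad(np.arange(0,360,5)):
                if nm=="disc" and np.cos(a)*rod>-.2: continue   # away from the rod
                if nm=="knurl" and np.cos(a)*rod<.3: continue   # far side: top rim only
                r=np.arange(r0,r1,.25); x=c0[0]+r*np.cos(a); y=c0[1]+r*np.sin(a)
                v=cv2.remap(im.astype(np.float32),x.astype(np.float32)[None],y.astype(np.float32)[None],1)[0]
                j=np.where(v<th)[0] if fall>0 else np.where(v>th)[0]
                if len(j): pts.append((x[j[0]],y[j[0]]))
            f=circ(pts)
            d=[abs(np.hypot(q[0]-f[0],q[1]-f[1])-f[2]) for q in pts]
            f=circ([q for q,e in zip(pts,d) if e<1.0])
        C[nm,k]=f; print(nm,k,np.round(f,2),len(pts))
for nm in("disc","knurl"):
    X=tri(L[1],C[nm,1][:2],L[2],C[nm,2][:2]); print(nm,X.round(1), [round(C[nm,k][2]*(L[k]["R"]@X+L[k]["t"])[2]/L[k]["K"][0,0],1) for k in(1,2)])
E
```

```text
ptr [638.40925843 212.42707804  78.04267888]
disc 1 [188.17 106.44  22.81] 31
knurl 1 [191.22 104.3   38.66] 29
disc 2 [302.18 106.03  22.79] 31
knurl 2 [299.64 104.12  38.47] 29
disc [582.9 217.6  57.8] [np.float64(13.0), np.float64(13.0)]
knurl [583.9 217.8  47.1] [np.float64(23.2), np.float64(23.1)]
```

```bash
echo '[[[56,6,-18,0,0.18],[56,11.8,-36.5,0,0.36],[56,11.8,-36.5,0,0.4],[56,11.8,-36.5,0,0.4],[56,11.8,-36.5,0,0.4]]]' | python3 shift.py; echo '[[[56,0,0,25,0],[56,0,0,50,0],[56,0,0,75,0],[56,0,0,86,0],[56,0,0,86,0]]]' | python3 shift.py;  echo '[[[56,0,0,0,0],[30,0,0,0,0],[30,0,0,0,0],[30,0,0,0,0],[30,0,0,0,0]]]' | python3 shift.py
```

```text
time: 39.38
tool_pos: [583.3, 216.7, 300.7]
tcp_rot: [-3.142, 0.0, -0.399]
contact_force: [-0.2, 0.2, -0.1]
grip_width: 55.8
finger_force: 0.0
time: 40.0
tool_pos: [583.4, 216.4, 214.3]
tcp_rot: [3.141, 0.001, -0.4]
contact_force: [0.5, 0.0, -0.3]
grip_width: 56.0
finger_force: 0.0
time: 40.62
tool_pos: [583.7, 216.9, 215.5]
tcp_rot: [-3.14, -0.001, -0.4]
contact_force: [-0.1, 2.9, 4.5]
grip_width: 42.6
finger_force: 30.0
```

```bash
echo '[[[30,0,0,-0.67,-0.175],[30,0,0,-1.34,-0.35],[30,0,0,-2.01,-0.525],[30,0,0,-2.67,-0.7],[30,0,0,-3.34,-0.875]]]' | python3 shift.py; echo '[[[30,0,0,-0.67,-0.175],[30,0,0,-1.34,-0.35],[30,0,0,-2.01,-0.525],[30,0,0,-2.67,-0.7],[30,0,0,-3.34,-0.875]]]' | python3 shift.py; echo '[[[56,0,0,0,0],[56,0,0,0,0],[56,0,0,0,0]]]' | python3 shift.py
```

```text
time: 41.25
tool_pos: [583.7, 217.4, 218.8]
tcp_rot: [-3.141, -0.003, 0.481]
contact_force: [0.2, 6.3, 4.3]
grip_width: 42.2
finger_force: 30.0
time: 41.88
tool_pos: [583.3, 217.8, 222.2]
tcp_rot: [3.141, -0.003, 1.356]
contact_force: [-1.8, 8.4, 5.5]
grip_width: 42.1
finger_force: 30.0
time: 42.25
tool_pos: [583.4, 216.2, 221.0]
tcp_rot: [-3.141, 0.001, 1.349]
contact_force: [-0.1, 0.1, -0.4]
grip_width: 55.8
finger_force: 0.0
```

```bash
echo '[[[56,1,0,0,0.175],[56,1,-0.2,0,0.35],[56,1,-0.2,0,0.525],[56,1,-0.2,0,0.7],[56,1,-0.2,0,0.875]]]' | python3 shift.py; echo '[[[56,0,0,0,0.175],[56,0,0,0,0.35],[56,0,0,0,0.525],[56,0,0,0,0.7],[56,0,0,0,0.875]]]' | python3 shift.py; echo '[[[30,0,0,0,0],[30,0,0,0,0],[30,0,0,0,0],[30,0,0,0,0]]]' | python3 shift.py; echo '[[[30,0,0,-0.67,-0.175],[30,0,0,-1.34,-0.35],[30,0,0,-2.01,-0.525],[30,0,0,-2.67,-0.7],[30,0,0,-3.34,-0.875]]]' | python3 shift.py; echo '[[[30,0,0,-0.67,-0.175],[30,0,0,-1.34,-0.35],[30,0,0,-2.01,-0.525],[30,0,0,-2.67,-0.7],[30,0,0,-3.34,-0.875]]]' | python3 shift.py; echo '[[[56,0,0,0,0],[56,0,0,0,0],[56,0,0,0,0]]]' | python3 shift.py
```

```text
time: 42.88
tool_pos: [583.5, 217.2, 221.1]
tcp_rot: [3.142, 0.001, 0.468]
contact_force: [-0.1, -0.4, -0.9]
grip_width: 56.1
finger_force: 0.0
time: 43.5
tool_pos: [583.5, 217.3, 221.2]
tcp_rot: [3.141, 0.0, -0.407]
contact_force: [0.6, 0.0, 0.3]
grip_width: 56.0
finger_force: 0.0
time: 44.0
tool_pos: [583.4, 217.4, 221.3]
tcp_rot: [3.141, 0.0, -0.399]
contact_force: [-0.2, -2.1, -1.2]
grip_width: 42.5
finger_force: 30.0
time: 44.62
tool_pos: [583.4, 217.6, 224.7]
tcp_rot: [-3.141, 0.0, 0.481]
contact_force: [0.8, -0.1, -1.9]
grip_width: 42.4
finger_force: 30.0
time: 45.25
tool_pos: [583.3, 217.7, 228.0]
tcp_rot: [-3.141, -0.0, 1.357]
contact_force: [-0.1, 0.9, -1.5]
grip_width: 42.5
finger_force: 30.0
time: 45.62
tool_pos: [583.5, 217.6, 228.2]
tcp_rot: [3.141, -0.0, 1.348]
contact_force: [-0.1, 1.4, 0.4]
grip_width: 55.8
finger_force: 0.0
```

```bash
echo '[[[56,0,0,0,0.175],[56,0,0,0,0.35],[56,0,0,0,0.525],[56,0,0,0,0.7],[56,0,0,0,0.875]]]' | python3 shift.py; echo '[[[56,0,0,0,0.175],[56,0,0,0,0.35],[56,0,0,0,0.525],[56,0,0,0,0.7],[56,0,0,0,0.875]]]' | python3 shift.py; echo '[[[30,0,0,0,0],[30,0,0,0,0],[30,0,0,0,0],[30,0,0,0,0]]]' | python3 shift.py; echo '[[[30,0,0,-0.67,-0.175],[30,0,0,-1.34,-0.35],[30,0,0,-2.01,-0.525],[30,0,0,-2.67,-0.7],[30,0,0,-3.34,-0.875]]]' | python3 shift.py; echo '[[[30,0,0,-0.67,-0.175],[30,0,0,-1.24,-0.325],[30,0,0,-1.24,-0.325]]]' | python3 shift.py; echo '[[[56,0,0,0,0],[56,0,0,0,0],[56,0,0,0,0]]]' | python3 shift.py; echo '[[[56,0,0,-30,0.18],[56,0,0,-60,0.36],[56,0,0,-72,0.54],[56,0,0,-72,0.72],[56,0,0,-72,0.8]]]' | python3 shift.py
```

```text
time: 46.25
tool_pos: [583.5, 217.5, 228.1]
tcp_rot: [-3.142, -0.0, 0.468]
contact_force: [0.2, 0.8, 0.5]
grip_width: 56.0
finger_force: 0.0
time: 46.88
tool_pos: [583.5, 217.5, 228.1]
tcp_rot: [-3.141, -0.0, -0.407]
contact_force: [0.1, 0.1, 0.2]
grip_width: 55.8
finger_force: 0.0
time: 47.38
tool_pos: [583.4, 217.4, 228.1]
tcp_rot: [3.141, 0.0, -0.399]
contact_force: [-0.4, -1.6, 0.7]
grip_width: 42.1
finger_force: 30.0
time: 48.0
tool_pos: [583.4, 217.6, 231.5]
tcp_rot: [-3.141, -0.0, 0.481]
contact_force: [0.2, -0.3, 1.6]
grip_width: 42.2
finger_force: 30.0
time: 48.38
tool_pos: [583.4, 217.6, 232.7]
tcp_rot: [-3.141, -0.0, 0.799]
contact_force: [-0.1, -0.6, 1.7]
grip_width: 42.3
finger_force: 30.0
time: 48.75
tool_pos: [583.5, 217.6, 232.6]
tcp_rot: [3.142, -0.0, 0.799]
contact_force: [-0.2, -0.1, -0.4]
grip_width: 55.8
finger_force: 0.0
time: 49.38
tool_pos: [583.4, 217.5, 305.0]
tcp_rot: [-3.141, -0.001, -0.004]
contact_force: [0.6, 0.3, -0.5]
grip_width: 55.9
finger_force: 0.0
```

```bash
echo '[[[56,-15,25,0,0],[56,-28,47,0,0],[56,-28,47,0,0],[56,-28,47,0,0],[56,-28,47,0,0]]]' | python3 shift.py; python3 -c "
from h import *
c=viewer.capture('wrist');np.savez('s5.npz',**c)"; echo '[[[56,0,-35,0,0],[56,0,-70,0,0],[56,0,-95,0,0],[56,0,-95,0,0],[56,0,-95,0,0]]]' | python3 shift.py; cat > m.py <<'E'
from h import *
import sys
L={1:dict(np.load(sys.argv[1])),2:dict(np.load(sys.argv[2]))}
def circ(pts):
    p=np.array(pts,float);A=np.c_[2*p,np.ones(len(p))];s=np.linalg.lstsq(A,(p**2).sum(1),rcond=None)[0];return s[0],s[1],np.sqrt(s[2]+s[0]**2+s[1]**2)
C={};T={}
z0=float(sys.argv[3])
for k in(1,2):
    c=L[k]; im=cv2.GaussianBlur(c["color"],(0,0),.6).astype(np.float32).mean(2).astype(np.float32)
    X=np.array([583.2,217.5,z0]); c0=proj(c,X)[0]; dd=proj(c,[583.2,217.5,94])[0]-c0; dd/=np.linalg.norm(dd)
    Z=(c["R"]@X+c["t"])[2]; r13=13*c["K"][0,0]/Z
    f=(*c0,r13)
    for it in range(4):
        pts=[]
        for a in np.deg2rad(np.arange(0,360,5)):
            if np.cos(a)*dd[0]+np.sin(a)*dd[1]>.2: continue
            r=np.arange(r13*.75,r13*1.35,.25); x=f[0]+r*np.cos(a); y=f[1]+r*np.sin(a)
            v=cv2.remap(im,x.astype(np.float32)[None],y.astype(np.float32)[None],1)[0]
            th=(v[:5].mean()+v.min())/2; j=np.where(v<th)[0]
            if len(j): pts.append((x[j[0]],y[j[0]]))
        g=circ(pts); e=[abs(np.hypot(q[0]-g[0],q[1]-g[1])-g[2]) for q in pts]
        f=circ([q for q,w in zip(pts,e) if w<1])
    C[k]=f; print("disc",k,np.round(f,2),"n",sum(w<1 for w in e),"/",len(pts),"pred",c0.round(1),"r13 now",round(f[2]*Z/c["K"][0,0],1))
    p=proj(c,[638.3,212.3,78])[0]; u,v=p.round().astype(int); T[k]=p
    print("tip pred",p.round(1)); print(im[v-8:v+6,u-10:u+11].round(0).astype(int))
X=tri(L[1],C[1][:2],L[2],C[2][:2]); print("disc",X.round(1))
E
python3 - <<'E'
from h import *
c=viewer.capture('wrist');np.savez('s6.npz',**c)
E
python3 m.py s5.npz s6.npz 76
```

```text
time: 50.0
tool_pos: [555.8, 171.2, 304.7]
tcp_rot: [-3.141, -0.001, 0.001]
contact_force: [-0.9, -0.3, 0.0]
grip_width: 56.4
finger_force: 0.0
time: 50.68
tool_pos: [555.4, 265.3, 304.4]
tcp_rot: [3.141, 0.0, 0.001]
contact_force: [-0.1, 0.1, 0.7]
grip_width: 55.5
finger_force: 0.0
disc 1 [182.16 170.19  20.44] n 41 / 41 pred [182.  170.2] r13 now 12.7
tip pred [185.   76.8]
[[100  97  97  96  97 102 109 111 111 112 112 113 114 113 108 100  97  97
   97  97  98]
 [100  97  97  96  98 104 109 111 112 112 112 113 113 112 107 100  98  97
   97  97  98]
 [100  97  97  97  99 104 109 111 111 112 112 113 114 112 107 100  97  97
   97  97  97]
 [100  97  97  97 100 104 109 111 111 111 112 113 114 112 107  99  97  97
   97  97  97]
 [100  97  97  97 100 104 109 111 111 111 112 113 113 112 106  99  97  97
   97  98  97]
 [100  97  97  97 100 104 109 111 111 112 111 113 113 112 106 100  97  97
   98  97  97]
 [100  98  97  97  99 104 109 111 111 111 111 112 113 112 106 100  97  97
   97  98  97]
 [100  98  97  97  98 102 106 108 109 109 110 111 112 110 105  99  97  97
   97  98  98]
 [ 99  96
[... 1192 characters left out ...]
 106 106 106 105 104 101  97  95  98
  114 143 163]
 [ 94  94  93  93  94  98 103 105 105 104 104 104 104 103 100  96  95  96
  103 115 124]
 [ 94  93  93  93  93  95  98  99  99  99 100 100 101 100  97  94  94  95
   96  98 100]
 [ 94  94  94  94  92  93  93  94  94  94  95  96  96  96  94  93  94  95
   95  95  94]
 [ 93  94  94  94  94  93  93  93  94  94  94  94  95  94  94  94  94  94
   95  94  94]
 [ 93  94  94  94  94  94  94  94  95  95  95  95  95  95  95  94  95  94
   94  94  94]
 [ 94  93  94  95  94  95  94  94  95  95  95  94  95  95  95  95  94  94
   94  94  93]
 [ 94  93  94  95  95  95  95  95  95  95  95  94  94  95  95  94  94  94
   93  93  92]]
disc [583.  217.7  74.7]
```

```bash
echo '[[[56,15,25,0,0],[56,28,47.8,0,0],[56,28,47.8,0,0],[56,28,47.8,0,0]]]' | python3 shift.py; echo '[[[56,0,0,25,0],[56,0,0,50,0],[56,0,0,70,0],[56,0,0,72,0],[56,0,0,72,0]]]' | python3 shift.py;  echo '[[[56,0,0,0,0],[30,0,0,0,0],[30,0,0,0,0],[30,0,0,0,0],[30,0,0,0,0]]]' | python3 shift.py; echo '[[[30,0,0,-0.57,-0.15],[30,0,0,-1.15,-0.3],[30,0,0,-1.72,-0.45],[30,0,0,-2.3,-0.6],[30,0,0,-2.3,-0.6]]]' | python3 shift.py; echo '[[[56,0,0,0,0],[56,0,0,0,0],[56,0,0,0,0]]]' | python3 shift.py; echo '[[[56,0,0,-30,0.15],[56,0,0,-60,0.3],[56,0,0,-70,0.45],[56,0,0,-70,0.6],[56,0,0,-70,0.6]]]' | python3 shift.py;echo '[[[56,-15,25,0,0],[56,-28,47,0,0],[56,-28,47,0,0],[56,-28,47,0,0],[56,-28,47,0,0]]]' | python3 shift.py; python3 -c "
from h import *
c=viewer.capture('wrist');np.savez('s7.npz',**c)"; echo '[[[56,0,-35,0,0],[56,0,-70,0,0],[56,0,-95,0,0],[56,0,-95,0,0],[56,0,-95,0,0]]]' | python3 shift.py;python3 - <<'E'
from h import *
c=viewer.capture('wrist');np.savez('s8.npz',**c)
E
python3 m.py s7.npz s8.npz 78 | grep disc
```

```text
time: 51.22
tool_pos: [583.3, 217.4, 304.7]
tcp_rot: [-3.141, 0.0, -0.001]
contact_force: [0.6, -0.5, -0.7]
grip_width: 56.0
finger_force: 0.0
time: 51.85
tool_pos: [583.4, 218.2, 233.3]
tcp_rot: [-3.141, -0.001, 0.001]
contact_force: [0.1, 0.2, 0.8]
grip_width: 56.3
finger_force: 0.0
time: 52.48
tool_pos: [583.6, 217.5, 233.1]
tcp_rot: [3.141, -0.001, 0.0]
contact_force: [-0.4, -2.7, 4.0]
grip_width: 42.3
finger_force: 30.0
time: 53.1
tool_pos: [583.5, 217.8, 235.4]
tcp_rot: [3.141, -0.001, 0.599]
contact_force: [-1.0, -1.4, 4.6]
grip_width: 41.8
finger_force: 30.0
time: 53.48
tool_pos: [583.4, 217.8, 234.6]
tcp_rot: [-3.141, 0.0, 0.599]
contact_force: [0.5, -0.1, -0.1]
grip_width: 55.6
finger_force: 0.0
time: 54.1
tool_pos: [583.4, 217.8, 304.9]
tcp_rot: [-3.141, 0.0, 0.001]
contact_force: [0.1, -0.8, 0.4]
grip_width: 55.9
finger_force: 0.0
time: 54.72
tool_pos: [555.8, 171.4, 304.9]
tcp_rot: [-3.141, -0.0, 0.002]
contact_force: [0.2, -0.1, 0.2]
grip_width: 56.2
finger_force: 0.0
time: 55.4
tool_pos: [555.5, 265.5, 304.7]
tcp_rot: [3.141, 0.0, 0.001]
contact_force: [-0.0, -0.4, -0.9]
grip_width: 55.7
finger_force: 0.0
disc 1 [181.74 170.7   20.64] n 41 / 41 pred [181.7 170.7] r13 now 12.7
disc 2 [333.28 170.14  20.73] n 40 / 40 pred [333.9 170.1] r13 now 12.8
disc [583.  217.7  77.1]
```

```bash
echo '[[[80,-50,-15,-20,0],[80,-100,-45,-40,0],[80,-150,-90,-60,0],[80,-200,-130,-75,0],[80,-240,-160,-75,0]]]' | python3 shift.py; echo '[[[80,0,0,0,0],[80,0,0,0,0]]]' | python3 shift.py; python3 - <<'E'
from h import *
t=viewer.capture("top");s=viewer.capture("side");np.savez("t.npz",**t);np.savez("sd.npz",**s)
a=cv2.resize(t["color"][155:270,165:375],(735,402),interpolation=cv2.INTER_CUBIC)
p=proj(s,[600,217,60])[0].astype(int); print(p)
b=cv2.resize(s["color"][p[1]-18:p[1]+18,p[0]-30:p[0]+43],(401,198),interpolation=cv2.INTER_CUBIC)
q=proj(s,[520,-80,20])[0].astype(int)
d=cv2.resize(s["color"][q[1]-45:q[1]+50,q[0]-80:q[0]+80],(333,198),interpolation=cv2.INTER_CUBIC)
o=np.zeros((600,735,3),np.uint8);o[:402]=a;o[402:,:401]=b;o[402:,402:]=d
cv2.imwrite("pics/end.png",o[...,::-1])
E
```

```text
time: 56.08
tool_pos: [314.6, 426.0, 381.4]
tcp_rot: [-3.14, -0.002, -0.001]
contact_force: [0.9, 1.4, -0.1]
grip_width: 80.0
finger_force: 0.0
time: 56.32
tool_pos: [316.0, 425.1, 380.0]
tcp_rot: [3.141, -0.001, 0.0]
contact_force: [1.4, 0.0, 0.5]
grip_width: 79.8
finger_force: 0.0
[237 165]
```

View pics/end.png

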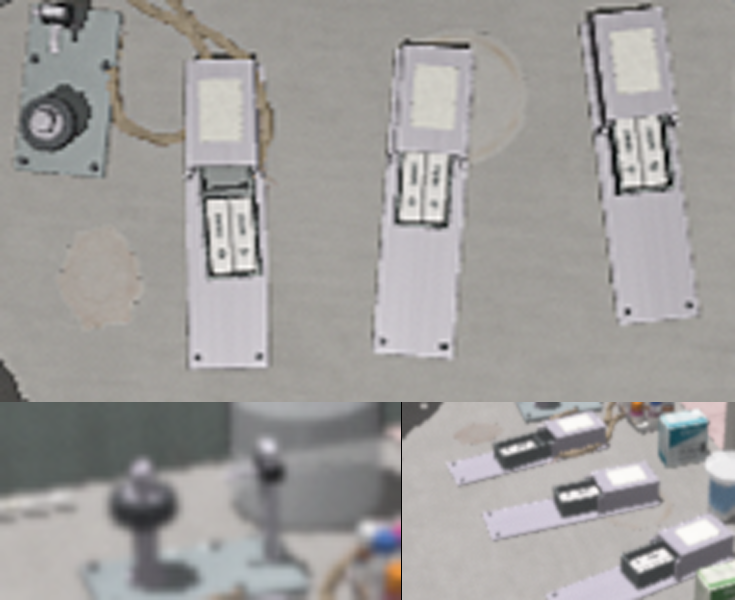

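The top view shows B and C home with cassettes out, while A has been knocked about 35 mm outward and slightly askew (front at (235,275), mouth row ~168). I'll locate A's front and push it home again.

```bash
python3 - <<'E'
from h import *
t=dict(np.load("t.npz")); f=lambda x,y:(165+x/3.5-.35,155+y/3.5-.35)
P=[f(210,275),f(260,271),f(205,200),f(254,197)]
print("A rim",onz(t,P,32).round(1)[:,:2].tolist())
print("B rim front",onz(t,[f(396,222),f(447,226)],32).round(1)[:,:2].tolist(),"C",onz(t,[f(620,192),f(671,185)],32).round(1)[:,:2].tolist())
E
```

```text
A rim [[463.7, 92.6], [467.1, 52.4], [523.9, 97.1], [526.4, 57.5]]
B rim front [[506.5, -56.8], [503.4, -97.6]] C [[530.8, -235.8], [536.4, -276.5]]
```

```bash
echo '[[[75,25,50,0,0],[75,50,100,0,0],[75,75,150,0,0],[75,100,200,0,0],[75,125,250,0,0]]]' | python3 shift.py; echo '[[[75,24,50,30,-0.08],[75,48,98,60,-0.08],[75,48,98,115,-0.08],[75,48,98,130,-0.08],[75,48,98,130,-0.08]]]' | python3 shift.py; python3 - <<'E'
from h import *
c=viewer.capture("wrist"); im=c["color"].astype(int).mean(2)
print(bot.get_obs()["tool_pos"])
for v in (150,165,180,195,210):
    g=im[v,130:380]; e=np.abs(np.gradient(cv2.GaussianBlur(g.astype(np.float32)[None],(0,0),1)[0])); k=[i for i in range(1,249) if e[i]>6 and e[i]>=e[i-1] and e[i]>e[i+1]]
    print(v,[(int(130+i),onz(c,[(130+i,v)],32)[0,:2].round(0).tolist()) for i in k])
E
```

```text
time: 57.05
tool_pos: [441.7, 172.5, 379.9]
tcp_rot: [3.142, -0.0, -0.003]
contact_force: [0.6, 0.2, -0.6]
grip_width: 75.3
finger_force: 0.0
time: 57.68
tool_pos: [488.6, 77.3, 249.8]
tcp_rot: [-3.141, 0.002, 0.079]
contact_force: [0.2, -0.1, -0.0]
grip_width: 74.9
finger_force: 0.0
[488.94652646  77.70612    250.93177463]
150 [(220, [528.0, 102.0]), (295, [531.0, 58.0]), (317, [532.0, 46.0]), (320, [533.0, 44.0])]
165 [(220, [519.0, 101.0]), (229, [520.0, 96.0]), (256, [521.0, 80.0]), (259, [521.0, 78.0]), (286, [522.0, 63.0]), (295, [523.0, 57.0])]
180 [(221, [510.0, 100.0]), (230, [511.0, 95.0]), (239, [511.0, 89.0]), (247, [511.0, 85.0]), (256, [512.0, 79.0]), (259, [512.0, 78.0]), (268, [512.0, 72.0]), (276, [513.0, 68.0]), (286, [513.0, 62.0]), (295, [514.0, 56.0])]
195 [(222, [501.0, 99.0]), (230, [501.0, 94.0]), (240, [502.0, 88.0]), (247, [502.0, 84.0]), (256, [503.0, 79.0]), (260, [503.0, 76.0]), (269, [503.0, 71.0]), (276, [504.0, 67.0]), (285, [504.0, 61.0]), (294, [504.0, 56.0])]
210 [(144, [488.0, 146.0]), (180, [489.0, 124.0]), (222, [491.0, 99.0]), (231, [492.0, 93.0]), (256, [493.0, 78.0]), (260, [493.0, 75.0]), (285, [494.0, 60.0]), (294, [495.0, 55.0]), (351, [498.0, 20.0])]
```

```bash
echo '[[[75,0,0,32,0],[75,0,0,64,0],[75,0,0,64,0]]]' | python3 shift.py; echo '[[[30,0,0,0,0],[30,0,0,0,0],[30,0,0,0,0],[30,0,0,0,0],[30,0,0,0,0]]]' | python3 shift.py; echo '[[[30,2,-2,0,0.03],[30,5,-3.5,0,0.062],[30,10,-3.9,0,0.062],[30,15,-4.2,0,0.062],[30,15,-4.2,0,0.062]]]' | python3 shift.py
```

```text
time: 58.1
tool_pos: [488.4, 78.3, 186.2]
tcp_rot: [-3.141, 0.001, 0.081]
contact_force: [-0.2, 0.8, 0.2]
grip_width: 75.1
finger_force: 0.0
time: 58.72
tool_pos: [488.7, 77.6, 186.7]
tcp_rot: [3.141, -0.001, 0.08]
contact_force: [-0.4, -0.7, 6.7]
grip_width: 43.6
finger_force: 30.0
time: 59.35
tool_pos: [502.2, 83.1, 186.7]
tcp_rot: [3.142, 0.003, 0.018]
contact_force: [-6.9, -1.3, 12.3]
grip_width: 43.9
finger_force: 30.0
```

```bash
echo '[[[30,3,1,0,0],[30,6,1,0,0],[30,9,1,0,0],[30,11,1,0,0],[30,11,1,0,0]]]' | python3 shift.py; echo '[[[30,1,0,0,0],[30,2,0,0,0],[30,3,0,0,0],[30,3,0,0,0]]]' | python3 shift.py
```

```text
time: 59.98
tool_pos: [512.7, 82.4, 186.7]
tcp_rot: [-3.141, 0.004, 0.018]
contact_force: [-9.4, 0.4, 14.0]
grip_width: 43.7
finger_force: 30.0
time: 60.48
tool_pos: [515.6, 82.5, 186.7]
tcp_rot: [-3.142, 0.004, 0.018]
contact_force: [-9.6, -0.7, 14.7]
grip_width: 43.9
finger_force: 30.0
```

```bash
echo '[[[30,1,0,0,0],[30,2,0,0,0],[30,3,0,0,0],[30,3,0,0,0]]]' | python3 shift.py; echo '[[[30,1,0,0,0],[30,2,0,0,0],[30,3,0,0,0],[30,3,0,0,0]]]' | python3 shift.py
```

```text
time: 60.98
tool_pos: [518.6, 82.5, 186.7]
tcp_rot: [-3.142, 0.004, 0.018]
contact_force: [-8.9, -0.0, 13.9]
grip_width: 43.3
finger_force: 30.0
time: 61.48
tool_pos: [520.5, 82.6, 186.6]
tcp_rot: [-3.142, 0.008, 0.018]
contact_force: [-14.7, -1.0, 19.4]
grip_width: 43.8
finger_force: 30.0
```

```bash
echo '[[[30,1,0,0,0],[30,2,0,0,0],[30,2,0,0,0]]]' | python3 shift.py; echo '[[[75,0,0,0,0],[75,0,0,0,0],[75,0,0,-45,0],[75,0,0,-90,0],[75,0,0,-130,0]]]' | python3 shift.py;echo '[[[75,-25,-50,0,0],[75,-50,-100,0,0],[75,-75,-150,0,0],[75,-100,-200,0,0],[75,-125,-250,0,0]]]' | python3 shift.py;echo '[[[75,-20,-40,0,0],[75,-40,-80,0,0],[75,-40,-80,0,0]]]' | python3 shift.py; python3 - <<'E'
from h import *
t=viewer.capture("top"); np.savez("t2.npz",**t); im=t["color"].astype(int)
# front edge of each tray: white/dark cassette-to-plate profile along the sleeve axis, in x at z=32
for n,x0,y0,s in(("A",396,79.9,.016),("B",407,-71.4,-.075),("C",436.5,-270.2,.109)):
    bias=-2
    xs=np.arange(440,560,2.); rows=[]
    for d in(-12,0,12):
        p=proj(t,np.c_[xs,y0+s*(xs-x0)+d+bias,np.full(len(xs),32.)])
        rows.append(cv2.remap(t["color"].mean(2).astype(np.float32),p[:,0].astype(np.float32)[None],p[:,1].astype(np.float32)[None],1)[0])
    m=np.mean(rows,0); j=np.argmin(m[:]); 
    print(n,"darkest x",xs[j],[int(v) for v in m])
print(bot.get_obs()["tool_pos"])
E
```

```text
time: 61.85
tool_pos: [521.3, 82.6, 186.5]
tcp_rot: [-3.142, 0.012, 0.018]
contact_force: [-20.1, -0.4, 24.7]
grip_width: 43.5
finger_force: 30.0
time: 62.48
tool_pos: [525.4, 82.5, 317.5]
tcp_rot: [-3.141, -0.001, 0.018]
contact_force: [0.7, -0.4, 0.2]
grip_width: 74.9
finger_force: 0.0
time: 63.1
tool_pos: [394.9, 331.8, 316.0]
tcp_rot: [-3.141, -0.001, 0.018]
contact_force: [1.6, 0.9, -1.0]
grip_width: 75.1
finger_force: 0.0
time: 63.48
tool_pos: [352.8, 411.7, 315.7]
tcp_rot: [-3.141, -0.0, 0.022]
contact_force: [0.0, -0.1, -0.5]
grip_width: 74.8
finger_force: 0.0
A darkest x 494.0 [196, 196, 195, 195, 195, 196, 195, 195, 194, 195, 195, 194, 194, 194, 194, 194, 194, 194, 194, 194, 193, 193, 194, 195, 195, 186, 146, 125, 146, 223, 215, 211, 210, 210, 196, 185, 184, 201, 209, 210, 209, 207, 200, 184, 183, 180, 177, 182, 179, 177, 184, 193, 201, 207, 202, 184, 167, 186, 187, 184]
B darkest x 506.0 [197, 197, 196, 196, 196, 196, 195, 195, 196, 196, 195, 195, 195, 195, 195, 194, 195, 195, 194, 194, 194, 194, 194, 194, 194, 194, 193, 194, 195, 194, 178, 151, 112, 111, 158, 214, 207, 205, 205, 205, 191, 185, 188, 200, 209, 212, 210, 208, 197, 181, 172, 169, 171, 168, 172, 177, 182, 193, 201, 206]
C darkest x 534.0 [180, 181, 183, 184, 183, 183, 183, 183, 183, 182, 182, 182, 182, 182, 182, 182, 182, 182, 182, 182, 182, 181, 181, 181, 181, 182, 182, 181, 182, 181, 181, 181, 181, 181, 182, 182, 182, 182, 181, 182, 181, 182, 182, 182, 176, 158, 121, 111, 130, 176, 191, 189, 180, 176, 154, 148, 157, 170, 178, 183]
[353.54548401 410.4167793  315.64867577]
```

```bash
python3 -c "
from plant import bot, viewer, workorder
print(workorder.close_job())"
```

```text
the job is handed in; nothing more can be done
None
```

I turned all three trays end for end and pushed them fully home, including tray A again after it was knocked out; the collar top measures about 77–78 mm against the pointer's 77.5–78.5 mm, and the job was handed in at about 63 s with no verdict returned.

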